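Clear the cafe table: rubbish into the bin, the used teaspoon into the tray

ROBOT

A 6-joint arm with a two-finger parallel gripper is mounted at the origin on the work surface; the furniture and walls round the work are solid. World frame = base frame: x ahead of the robot, y to its left, z up, the work surface at z = 0. Lengths are in m, angles in rad, forces in N, time in s.
With the tool pointing down it reaches from about 0.35 to 0.725 m from the base axis. Payload 4.3 kg.
Tool frame: the origin (TCP) lies midway between the tips of the shut fingers; the grasp point (between the pads) lies 19 mm behind it; z points along the fingers, y is the line along which they close (so a half turn about z gives the same grasp; the last joint's range is limited). The gripper opens to 85 mm and grips with 20 to 120 N. Pads are 22 mm wide; open, the fingers measure 114 mm over their backs; the gripper's body (76 mm by 85 mm) begins 54 mm behind the grasp point. The pads swing forward as they close: fully open they stand 13 mm farther back than shut.
Start: joints at [1.171, 0.377, 0.081, 1.274, 0, 1.46], TCP at [0.164, 0.551, 0.192] pointing down, gripper open.
Joint ranges: [-2.72, 2.72], [-0.84, 1.66], [-1.02, 1.22], [-1.77, 2.12], [-1.37, 1.28], [-3.14, 3.14]. Speed limits (rad/s): [2.57, 2.57, 3.14, 3.14, 3.14, 3.14].

INTERFACE

Orientations are given as a 3x3 rotation matrix whose columns are the frame's x, y, z axes.
In Python, from bench import sensors, viewer, ticket gives the robot as it stands.
- The arm moves only by the tool jog_arm, never from a script. Its argument "series" is a list of rows, each an object with "travel": the shift along the tool's x, y, z in m, a list of three; "turn": the turn, a rotation vector about the tool's x, y, z in rad, a list of three. A call has 1 to 8 rows; each row is the pose to reach, as a shift and turn from the pose commanded when the call began, along the tool's axes at that moment; what a row does not reach only later rows make up. A row lasts 1/12 s, in which the tool goes at most 41.7 mm and 7.16 degrees, less where a joint would pass 70% of its speed; a pose out of reach is approached as far as the arm can. A call with a gripper value outside its range is refused whole. "fingers" is the closure, from -1 (fully open) to 1 (shut), set as the call begins (left out, the last holds). The fingers move at their own pace and stop on an object; "grip_force" is the grip in N (left out, the last holds). Time passes only in rows, so rows that repeat a pose let the fingers close. It gives the time, the measured TCP pose, the force, the opening and the grip force at its end, in the units of the state.
- sensors.get_state(): the state, without advancing time (a new reading comes with each control period).
- viewer.grab_frame(name): name is "side" or "top"; returns the picture (420x560x3 uint8, red, green, blue); there is no depth.
- viewer.get_calibration(name): a dict with "vertical_fov" (degrees; the focal length in pixels is half the picture's height over the tangent of half this angle, whatever the lens; pixels are square), "cx", "cy" (the principal point, pixels), "dist" ([k1, k2, p1, p2, k3] as OpenCV has them; the pictures are not rectified), "T" (4x4, takes a point from camera to world coordinates). Camera axes: x right, y down, z forward; pixel columns grow to the right and rows downward; lengths in m; the calibration is good to about 2 mm. A picture is of the moment at which its call begins. get_calibration takes no time and is no camera call.
- ticket.finish_job(): hands the job in; it is judged then, once.
The state is a dict: "t": time; "joint_positions": joint angles; "qd": joint speeds; "joint_efforts": joint torques, N m; "tool_pos": TCP position; "orientation": TCP orientation; "ft_force": force on the tool from outside, world axes, zero at the start; "moment": the same for the moment, N m; "finger_gap": finger opening in m; "finger_force": force on a finger pad.
Only numpy, scipy, OpenCV 4.12 (cv2) and the standard library are available. Lean on these libraries where they do the work, as an engineer would, in place of code of your own. Each camera call takes 0.05 s, during which the arm holds its last target. There are 200 camera calls.

TASK

Clear the rubbish (the broken biscuit end, the empty milk pot and the crumpled paper ball) off the table into the deep steel waste bin, and lay the used teaspoon flat in the long shallow steel tray. Leave the two shot glasses, the unopened sugar stick, the timer and the tape roll where they are.

Things in the scene. Friction and masses are not known exactly. Their poses are not given: they have to be found in the camera images.
- waste_bin: deep open steel box, fixed to the table: 160 (its x) by 140 (its y) outside, 78 high, walls 4 and floor 4 thick, round rim bead 8 thick centred on the outer wall faces (top at 80), wire handle on each x end reaching 93 from the centre. Origin: centre of its underside, z up. It stands on either the robot's left or right
- spoon_tray: long shallow open steel tray, fixed to the table: 200 (its x) by 120 (its y) outside, 50 high, walls 4 and floor 4 thick, round rim bead 7 thick (top at 51.5), flat grip tab on each x end reaching 118 from the centre. Origin: centre of its underside, z up. It stands on the other side from the waste bin
- biscuit: broken-off end of a hard biscuit, rubbish: 54 long (its x, rounded end at +x, x from -26 to 28), 30 wide (its y), 18 high, flat underneath, lying near a shot glass. Origin: its centre, 9 above the table
- milk_pot: empty single-portion white milk pot with foil top, rubbish: round, 29 diameter at the foot widening to 37, rim flange 42 diameter at the top, 25 high, standing beside the teaspoon. Origin: its centre, 12.5 above the table, z is its axis
- paper_ball: crumpled white paper ball, stiff, rubbish: about 41 across and 37 high with a flat foot, near a shot glass. Origin: its centre, 18.5 above the table
- teaspoon: steel teaspoon lying flat, 138 long (its x), at most 28 wide, 12 high. Origin: centre of its underside, x along the spoon, z up
- shot_a: shot glass of coffee, 50 diameter, 64 high, to be left alone. Origin: centre of its underside, z up
- shot_b: shot glass of coffee, 50 diameter, 64 high, to be left alone. Origin: centre of its underside, z up
- sugar_stick: unopened paper sugar stick lying flat on the other side of the teaspoon, 18 (its x) by 104 (its y) by 9 high, to be left alone. Origin: centre of its underside
- timer: kitchen timer, 58 (its x) by 66 (its y) by 22 high, to be left alone. Origin: centre of its underside
- tape_roll: roll of brown packing tape lying flat, 96 diameter, 48 high, to be left alone. Origin: centre of its underside

How it is judged:
By the outcome, as a careful person would: the job done as asked, in the order asked, and still so for the second after the job is handed in, with the robot touching nothing.
It also fails if it takes over 72 s, if anything falls off the work surface, if the arm or the gripper's body presses on something with over 40 N, if the wrist force passes 120 N, or if a joint passes its speed limit or range.

## Working session

There is one attempt and no reset: what is moved stays moved. The work goes in short steps, Python scripts to look and compute and a tool call to move; the robot and the scene stay as the last step left them, time stands still between calls to the robot, and variables do not carry over. Pictures are saved under pics/ and viewed, at most 10 in all, crops included, and the job is handed in when it is done.

Besides the shell and the picture viewer there is one more tool, called as name([rows], argument=value, ...), one row to a line, values as JSON. jog_arm: Moves the arm, as the interface text tells. Its arguments: {"type":"object","properties":{"series":{"type":"array"},"fingers":{"type":"number"},"grip_force":{"type":"number"}},"required":["series"]}

```bash
mkdir -p pics
cat > h.py <<'E'
import numpy as np, cv2
from bench import sensors, viewer, ticket
def snap(n,name):
    im=viewer.grab_frame(n); cv2.imwrite(name,im[:,:,::-1]); return im
def K(n):
    c=viewer.get_calibration(n); f=210/np.tan(np.radians(c["vertical_fov"])/2)
    return np.array([[f,0,c["cx"]],[0,f,c["cy"]],[0,0,1.]]),np.array(c["dist"],float),np.array(c["T"])
def ray(n,uv):
    k,d,T=K(n); p=cv2.undistortPoints(np.array([[uv]],float),k,d)[0,0]
    return T[:3,3],T[:3,:3]@np.array([p[0],p[1],1])
def atz(n,uv,z):
    o,r=ray(n,uv); return o+r*(z-o[2])/r[2]
def tri(a,uva,b,uvb):
    o1,r1=ray(a,uva);o2,r2=ray(b,uvb)
    s,*_=np.linalg.lstsq(np.c_[r1,-r2],o2-o1,rcond=None)
    p,q=o1+r1*s[0],o2+r2*s[1]; return (p+q)/2,np.linalg.norm(p-q)
def proj(n,P):
    k,d,T=K(n); R=T[:3,:3].T; return cv2.projectPoints(np.array(P,float).reshape(-1,1,3),cv2.Rodrigues(R)[0],-R@T[:3,3],k,d)[0][:,0]
E
python3 - <<'E'
from h import *
for n in("side","top"):
    snap(n,f"pics/{n}0.png"); k,d,T=K(n); print(n,k[0,0],T.round(3).tolist())
s=sensors.get_state(); print(s["t"],s["tool_pos"],s["orientation"],s["finger_gap"])
E
```

```text
side 481.1345859344915 [[-0.938, -0.224, 0.266, 0.159], [-0.348, 0.614, -0.709, 0.998], [-0.005, -0.757, -0.653, 0.961], [0.0, 0.0, 0.0, 1.0]]
top 409.4906685145489 [[-0.023, -0.983, 0.184, 0.319], [-1.0, 0.025, 0.006, -0.006], [-0.011, -0.184, -0.983, 1.15], [0.0, 0.0, 0.0, 1.0]]
0.1 [0.16404382 0.55040069 0.19123948] [[-9.58306785e-01  2.85740407e-01 -7.24467151e-04]
 [ 2.85741258e-01  9.58305223e-01 -1.74177535e-03]
 [ 1.96565056e-04 -1.87616529e-03 -9.99998221e-01]] 0.08550919172489879
```

View pics/top0.png

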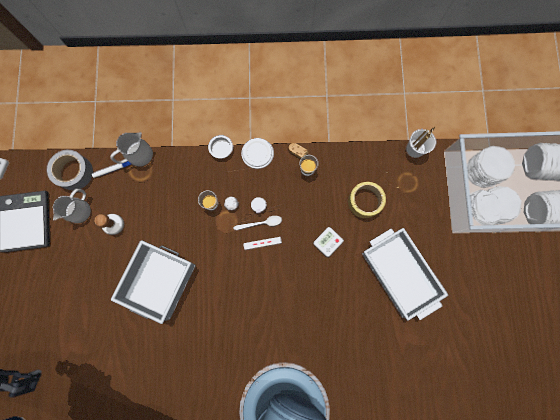

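View pics/side0.png

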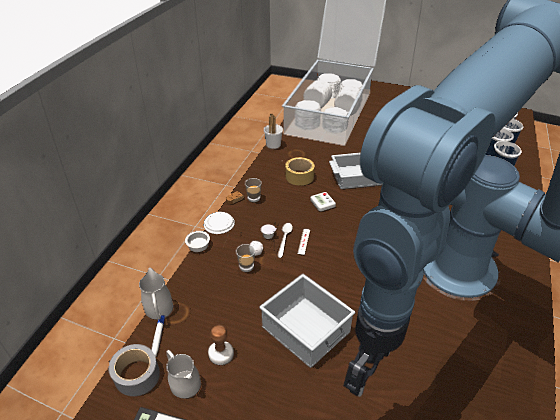

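The top view shows the bin at about (153,282), the tray at (405,275), the paper ball at (231,203) beside a shot glass at (208,201), the milk pot at (258,205), the spoon at (236-281,222), the sugar stick at (263,243), and the biscuit at (298,150) beside the other shot glass at (308,165). I'll enlarge both views.

Run:
```python
import cv2
t=cv2.imread("pics/top0.png"); s=cv2.imread("pics/side0.png")
cv2.imwrite("pics/tc.png",cv2.resize(t[135:260,190:350],None,fx=5,fy=5,interpolation=cv2.INTER_CUBIC)[:600])
cv2.imwrite("pics/sc.png",cv2.resize(s[170:290,200:360],None,fx=5,fy=5,interpolation=cv2.INTER_CUBIC))
a=cv2.resize(t[220:340,100:210],None,fx=3.6,fy=3.6,interpolation=cv2.INTER_CUBIC)
b=cv2.resize(t[220:340,350:460],None,fx=3.6,fy=3.6,interpolation=cv2.INTER_CUBIC)
cv2.imwrite("pics/bt.png",cv2.hconcat([a,b]))
```

```text
(no output)
```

View pics/tc.png

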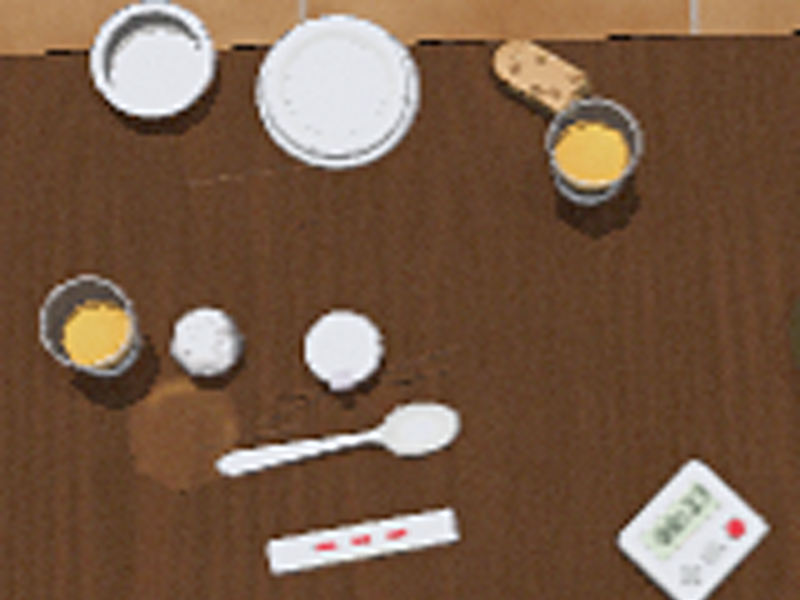

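View pics/sc.png

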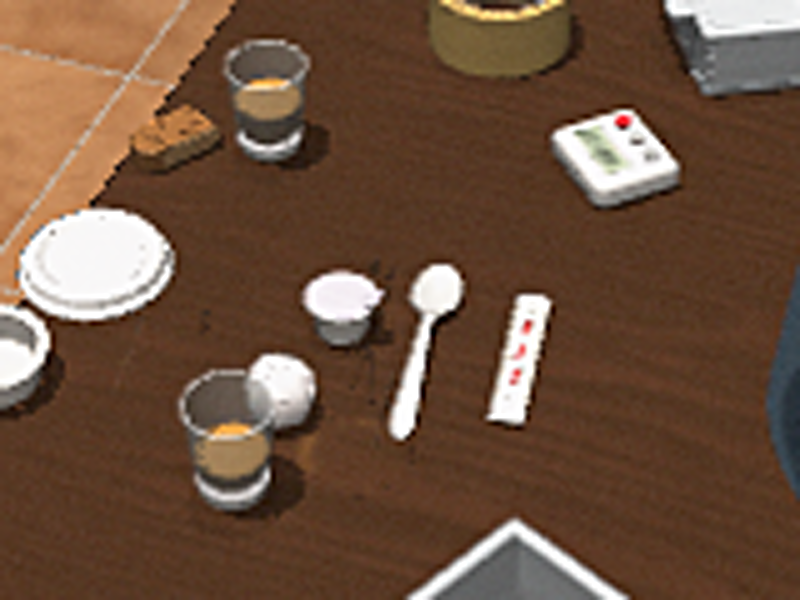

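View pics/bt.png

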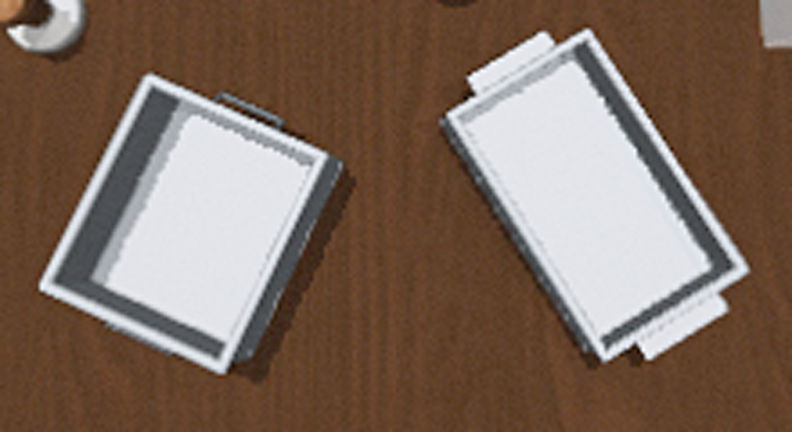

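The crops give me the following:
- **Top crop:** paper ball (206,341), pot (343,348), spoon (218,465) to (460,420), and biscuit left end (495,60) with corners (552,112) and (588,85). The glass rims are at (90,325) and (594,147).
- **Side crop:** pot top (341,298), paper ball (282,390), biscuit (133-220,105-172), and spoon (400,438) to (442,265).
- **Boxes:** the bin and tray rim corners are clear.

Run:
```python
from h import *
np.set_printoptions(precision=4,suppress=True)
tc=lambda u,v:((u+.5)/5-.5+190,(v+.5)/5-.5+135)
sc=lambda u,v:((u+.5)/5-.5+200,(v+.5)/5-.5+170)
ba=lambda u,v:((u+.5)/3.6-.5+100,(v+.5)/3.6-.5+220)
bb=lambda u,v:((u-395.5)/3.6-.5+350,(v+.5)/3.6-.5+220)
for n,a,b in [("pot top",(343,348),(341,298)),("paper",(206,341),(282,390)),("spoon tip",(460,420),(442,265)),("spoon end",(218,465),(400,438)),
 ("bis left",(497,55),(150,128)),("biscorner lower",(552,112),(160,150)),("glassb rim",(594,147),(267,62)),("glassa rim",(90,325),(226,398)),("sugar c",(363,541),(520,358))]:
    print(n,*tri("top",tc(*a),"side",sc(*b)))
for n,p,z in [("pot",(343,348),.025),("paper",(206,341),.0185),("spoon tip",(460,420),.006),("spoon end",(218,465),.006),("bis L",(497,58),.018),("bis low",(552,112),.018),("bis R",(590,82),.018),("bis top",(530,42),.018),("edge",(450,40),0),("sug",(267,545),.009),("sug",(455,510),.009),("sug",(459,538),.009),("sug",(275,573),.009)]:
    print(n,atz("top",tc(*p),z))
for p in [(133,140),(180,107),(218,130),(158,150)]: print("bis side",atz("side",sc(*p),.018))
for n,p,z in[("gb",(270,152),0),("ga",(232,500),0)]: print(n,atz("side",sc(*p),z))
for p in [(150,75),(328,155),(222,370),(42,288)]: print("bin",atz("top",ba(*p),.08))
for p in [(588,32),(746,270),(604,360),(446,120)]: print("tray",atz("top",bb(*p),.0515))
```

```text
pot top [0.5419 0.0586 0.0228] 5.1776544531999244e-05
paper [0.5478 0.1359 0.0189] 0.00161048046750645
spoon tip [ 0.5025 -0.0059  0.0057] 0.0008280741049218769
spoon end [0.4798 0.1315 0.0007] 0.0014718225639874702
bis left [ 0.7053 -0.0326  0.0351] 0.0037321225406480333
biscorner lower [ 0.6997 -0.062  -0.0089] 0.025592204805466978
glassb rim [ 0.6438 -0.0831  0.0648] 0.002315331554583405
glassa rim [0.5516 0.1935 0.0648] 0.0036129989821101337
sugar c [0.4356 0.0502 0.0024] 0.0006449117483520889
pot [0.5415 0.0585 0.025 ]
paper [0.5487 0.1361 0.0185]
spoon tip [ 0.502 -0.006  0.006]
spoon end [0.4798 0.131  0.006 ]
bis L [ 0.7114 -0.0326  0.018 ]
bis low [ 0.6781 -0.0633  0.018 ]
bis R [ 0.6955 -0.0858  0.018 ]
bis top [ 0.7206 -0.052   0.018 ]
edge [ 0.7295 -0.0057  0.    ]
sug [0.4337 0.1034 0.009 ]
sug [ 0.4507 -0.0019  0.009 ]
sug [ 0.4349 -0.0038  0.009 ]
sug [0.418  0.0991 0.009 ]
bis side [ 0.7183 -0.0369  0.018 ]
bis side [ 0.7043 -0.0773  0.018 ]
bis side [ 0.6723 -0.0642  0.018 ]
bis side [ 0.6995 -0.0332  0.018 ]
gb [ 0.6423 -0.0753 -0.    ]
ga [0.5484 0.2056 0.    ]
bin [0.4416 0.3628 0.08  ]
bin [0.3805 0.2325 0.08  ]
bin [0.2331 0.3038 0.08  ]
bin [0.2926 0.4325 0.08  ]
tray [ 0.4597 -0.3313  0.0515]
tray [ 0.2843 -0.4301  0.0515]
tray [ 0.2235 -0.3233  0.0515]
tray [ 0.3967 -0.2218  0.0515]
```

```bash
cat >> h.py <<'E'
def frame(a):  # tool-down frame, a = world angle of tool y (deg)
    a=np.radians(a); return np.array([[-np.sin(a),np.cos(a),0],[np.cos(a),np.sin(a),0],[0,0,-1]])
def legs(wps,p=None,a=None):
    s=sensors.get_state()
    if p is None: p=s["tool_pos"]; R=np.array(s["orientation"]); a=np.degrees(np.arctan2(R[1,1],R[0,1]))
    for q,b in wps:
        d=frame(a).T@(np.array(q)-p); t=-np.radians(b-a)
        print("to",q,b,"travel",d.round(4).tolist(),"turn",round(t,4),"rows>=",round(max(np.linalg.norm(d)/.0417,abs(t)/.125),1)); p,a=np.array(q),b
E
python3 - <<'E'
from h import *
def bis(cx,cy,a):
    a=np.radians(a); c,s=np.cos(a),np.sin(a)
    o=[(-.026,-.015),(-.026,.015),(.014,.015)]+[(.014+.014*np.sin(t),.015*np.cos(t)) for t in np.linspace(.2,2.94,8)]+[(.014,-.015)]
    return [[(cx+c*x-s*y,cy+s*x+c*y,z) for x,y in o] for z in(0,.018)]
outs=[]
t=cv2.imread("pics/top0.png"); s=cv2.imread("pics/side0.png")
for im,n,x0,y0 in[(t,"top",280,135),(s,"side",220,170)]:
    c=cv2.resize(im[y0:y0+50,x0:x0+50],None,fx=8,fy=8,interpolation=cv2.INTER_CUBIC)
    for m,col in[((.701,-.053,53),(0,255,0))]:
        for P in bis(*m):
            q=(proj(n,P)-[x0,y0]+.5)*8; cv2.polylines(c,[q.astype(int)],True,col,1)
    for z,r in((0,.0205),(.064,.025)):
        q=(proj(n,[(.6430+r*np.cos(u),-.0790+r*np.sin(u),z) for u in np.linspace(0,6.28,30)])-[x0,y0]+.5)*8; cv2.polylines(c,[q.astype(int)],True,(255,255,0),1)
    outs.append(c)
cv2.imwrite("pics/ov.png",cv2.hconcat(outs))
legs([((.43,.25,.19),30),((.70,-.053,.15),-37)])
E
```

```text
to (0.43, 0.25, 0.19) 30 travel [-0.3407, -0.2119, 0.0012] turn 0.7574 rows>= 9.6
to (0.7, -0.053, 0.15) -37 travel [-0.3974, 0.0823, 0.04] turn 1.1694 rows>= 9.8
```

View pics/ov.png

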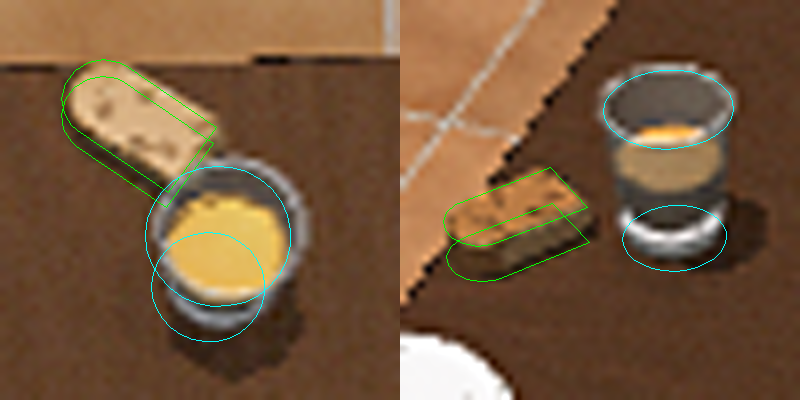

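Run:
```python
from h import *
legs([((.33,.36,.19),40),((.50,.16,.19),2),((.70,-.0545,.12),-37)])
```

```text
to (0.33, 0.36, 0.19) 40 travel [-0.2134, -0.135, 0.0012] turn 0.5829 rows>= 6.1
to (0.5, 0.16, 0.19) 2 travel [-0.2625, 0.0017, 0.0] turn 0.6632 rows>= 6.3
to (0.7, -0.0545, 0.12) -37 travel [-0.2213, 0.1924, 0.07] turn 0.6807 rows>= 7.2
```

The overlay fits the biscuit at about (0.701, -0.0545) and 53°, with the glass about 10 mm off its flat end. I'm moving there now.

jog_arm([
  {"travel":[-0.213,-0.135,0.001],"turn":[0,0,0.583]},
  {"travel":[-0.213,-0.135,0.001],"turn":[0,0,0.583]},
  {"travel":[-0.213,-0.135,0.001],"turn":[0,0,0.583]},
  {"travel":[-0.213,-0.135,0.001],"turn":[0,0,0.583]},
  {"travel":[-0.213,-0.135,0.001],"turn":[0,0,0.583]},
  {"travel":[-0.213,-0.135,0.001],"turn":[0,0,0.583]},
  {"travel":[-0.213,-0.135,0.001],"turn":[0,0,0.583]},
  {"travel":[-0.213,-0.135,0.001],"turn":[0,0,0.583]},
], fingers=-0.4, grip_force=30)

```text
t: 0.77
tool_pos: [0.3309, 0.359, 0.1908]
orientation: [[-0.639, 0.769, -0.001], [0.769, 0.639, -0.0], [0.0, -0.001, -1.0]]
ft_force: [-0.3, -0.2, 0.2]
finger_gap: 0.0597
finger_force: 0.0
```

jog_arm([
  {"travel":[-0.2625,0.002,0],"turn":[0,0,0.663]},
  {"travel":[-0.2625,0.002,0],"turn":[0,0,0.663]},
  {"travel":[-0.2625,0.002,0],"turn":[0,0,0.663]},
  {"travel":[-0.2625,0.002,0],"turn":[0,0,0.663]},
  {"travel":[-0.2625,0.002,0],"turn":[0,0,0.663]},
  {"travel":[-0.2625,0.002,0],"turn":[0,0,0.663]},
  {"travel":[-0.2625,0.002,0],"turn":[0,0,0.663]},
  {"travel":[-0.2625,0.002,0],"turn":[0,0,0.663]},
])

```text
t: 1.43
tool_pos: [0.5017, 0.1601, 0.1905]
orientation: [[-0.033, 0.999, 0.0], [0.999, 0.033, -0.0], [-0.0, 0.0, -1.0]]
ft_force: [-0.2, 1.3, -0.2]
finger_gap: 0.0599
finger_force: 0.0
```

Run:
```python
from h import *
s=sensors.get_state(); print(s["t"],s["tool_pos"],s["joint_positions"],s["finger_gap"])
legs([((.701,-.0545,.10),-37),((.701,-.0545,.005),-37)])
```

```text
1.4333 [0.50171617 0.16005879 0.1905259 ] [ 1.88327170e-01  2.78795042e-01 -6.24533761e-02  1.22954672e+00
 -1.39023555e-06  1.72629941e+00] 0.05990193741400882
to (0.701, -0.0545, 0.1) -37 travel [-0.221, 0.1921, 0.0905] turn 0.6786 rows>= 7.4
to (0.701, -0.0545, 0.005) -37 travel [0.0, 0.0, 0.095] turn -0.0 rows>= 2.3
```

jog_arm([
  {"travel":[-0.221,0.192,0.09],"turn":[0,0,0.679]},
  {"travel":[-0.221,0.192,0.09],"turn":[0,0,0.679]},
  {"travel":[-0.221,0.192,0.09],"turn":[0,0,0.679]},
  {"travel":[-0.221,0.192,0.09],"turn":[0,0,0.679]},
  {"travel":[-0.221,0.192,0.09],"turn":[0,0,0.679]},
  {"travel":[-0.221,0.192,0.09],"turn":[0,0,0.679]},
  {"travel":[-0.221,0.192,0.09],"turn":[0,0,0.679]},
  {"travel":[-0.221,0.192,0.09],"turn":[0,0,0.679]},
])

```text
t: 2.1
tool_pos: [0.701, -0.054, 0.0977]
orientation: [[0.6, 0.8, -0.002], [0.8, -0.6, -0.0], [-0.001, -0.002, -1.0]]
ft_force: [-1.7, 0.8, -0.7]
finger_gap: 0.0598
finger_force: 0.0
```

jog_arm([
  {"travel":[0,0,0],"turn":[0,0,0]},
  {"travel":[0,0,0],"turn":[0,0,0]},
])

```text
t: 2.27
tool_pos: [0.6991, -0.0507, 0.0999]
orientation: [[0.599, 0.801, -0.002], [0.801, -0.599, 0.002], [-0.0, -0.003, -1.0]]
ft_force: [-0.7, 0.3, -0.0]
finger_gap: 0.0596
finger_force: 0.0
```

Run:
```python
from h import *
s=sensors.get_state(); print(s["t"],s["tool_pos"],s["joint_positions"],s["finger_gap"])
legs([((.701,-.0545,.005),-37)])
a=snap("top","pics/t1.png");b=snap("side","pics/s1.png")
f=lambda i,x,y:cv2.resize(i[y:y+75,x:x+75,::-1],None,fx=5.3,fy=5.3,interpolation=cv2.INTER_CUBIC)
cv2.imwrite("pics/v1.png",cv2.hconcat([f(a,265,125),f(b,205,160)]))
```

```text
2.2667 [ 0.69911444 -0.05065522  0.09994417] [-1.63402917e-01  6.80699146e-01  3.42400894e-01  1.23502296e+00
  1.28376936e-03  2.04937669e+00] 0.05959888944076275
to (0.701, -0.0545, 0.005) -37 travel [-0.002, 0.0038, 0.0949] turn 0.0038 rows>= 2.3
```

View pics/v1.png

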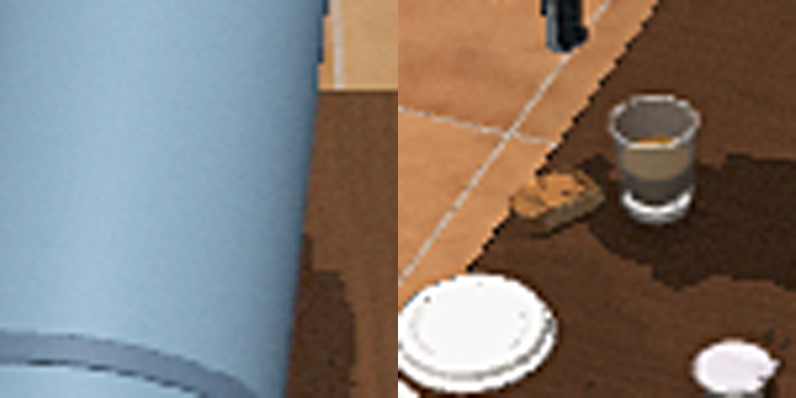

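The side view shows the biscuit undisturbed by the table edge, with one finger above it at (565,45). The top view is blocked by the arm. I'll let it settle, then go down.

jog_arm([
  {"travel":[0,0,0.03],"turn":[0,0,0]},
  {"travel":[0,0,0.05],"turn":[0,0,0]},
  {"travel":[0,0,0.06],"turn":[0,0,0]},
  {"travel":[0,0,0.06],"turn":[0,0,0]},
  {"travel":[0,0,0.06],"turn":[0,0,0]},
])

```text
t: 2.78
tool_pos: [0.6991, -0.0518, 0.0417]
orientation: [[0.599, 0.801, -0.001], [0.801, -0.599, 0.0], [-0.0, -0.001, -1.0]]
ft_force: [-0.9, -0.7, 0.7]
finger_gap: 0.0595
finger_force: 0.0
```

jog_arm([
  {"travel":[-0.001,0.003,0.01],"turn":[0,0,0]},
  {"travel":[-0.001,0.003,0.022],"turn":[0,0,0]},
  {"travel":[-0.001,0.003,0.03],"turn":[0,0,0]},
  {"travel":[-0.001,0.003,0.036],"turn":[0,0,0]},
  {"travel":[-0.001,0.003,0.036],"turn":[0,0,0]},
  {"travel":[-0.001,0.003,0.036],"turn":[0,0,0]},
])

```text
t: 3.28
tool_pos: [0.7014, -0.0558, 0.005]
orientation: [[0.6, 0.8, -0.0], [0.8, -0.6, 0.0], [-0.0, -0.0, -1.0]]
ft_force: [-1.0, 0.1, -0.1]
finger_gap: 0.0595
finger_force: 0.0
```

jog_arm([
  {"travel":[0,0,0],"turn":[0,0,0]},
  {"travel":[0,0,0],"turn":[0,0,0]},
  {"travel":[0,0,0],"turn":[0,0,0]},
  {"travel":[0,0,0],"turn":[0,0,0]},
  {"travel":[0,0,0],"turn":[0,0,0]},
], fingers=1, grip_force=35)

```text
t: 3.7
tool_pos: [0.7018, -0.0558, 0.0054]
orientation: [[0.6, 0.8, 0.001], [0.8, -0.6, -0.0], [0.0, 0.0, -1.0]]
ft_force: [-0.1, 0.4, 0.4]
finger_gap: 0.0006
finger_force: 0.0
```

jog_arm([
  {"travel":[0,0,-0.03],"turn":[0,0,0]},
  {"travel":[0,0,-0.07],"turn":[0,0,0]},
  {"travel":[0,0,-0.095],"turn":[0,0,0]},
  {"travel":[0,0,-0.095],"turn":[0,0,0]},
  {"travel":[0,0,-0.095],"turn":[0,0,0]},
])

```text
t: 4.12
tool_pos: [0.7036, -0.0561, 0.1029]
orientation: [[0.6, 0.8, 0.005], [0.8, -0.6, -0.001], [0.003, 0.005, -1.0]]
ft_force: [-0.8, 0.4, 0.0]
finger_gap: 0.0003
finger_force: 0.0
```

Run:
```python
from h import *
s=sensors.get_state(); print(s["tool_pos"],s["finger_gap"])
b=snap("side","pics/s2.png");a=cv2.imread("pics/s1.png")[:,:,::-1]
f=lambda i,x,y:cv2.resize(i[y:y+75,x:x+75,::-1],None,fx=5.3,fy=5.3,interpolation=cv2.INTER_CUBIC)
c=cv2.hconcat([f(a,205,160),f(b,205,160)])
cv2.imwrite("pics/v2.png",c)
print(proj("side",[s["tool_pos"]]))
```

```text
[ 0.70361565 -0.05609048  0.10287524] 0.0002629093659041193
[[231.2445517  173.11209607]]
```

View pics/v2.png

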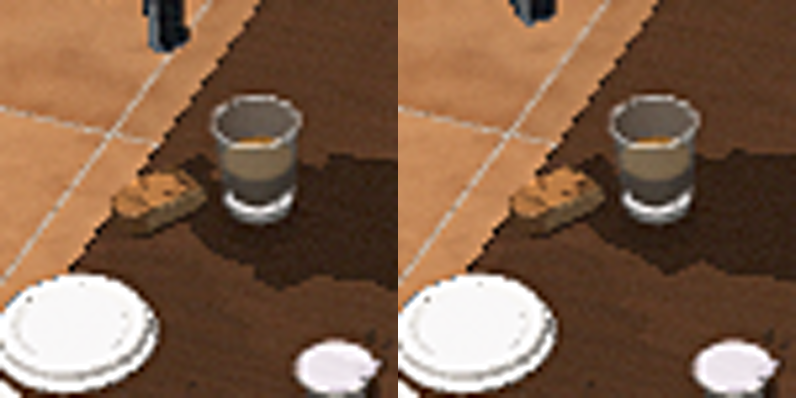

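Run:
```python
from h import *
for z in(.192,.205,.22): print(z,proj("side",[[.164,.5504,z]]),proj("top",[[.164,.5504,z]]))
for z in(.103,.115,.125,.135): print(z,proj("side",[[.7036,-.0561,z]]))
a=cv2.imread("pics/s2.png").astype(int)[:,:,:]
# lowest dark pixels of tip in s2
m=(a.max(2)<75); ys,xs=np.where(m[150:185,215:250]); 
for r in range(150,172): print(r,"".join("#" if v else "." for v in m[r,215:250]))
t=cv2.imread("pics/s1.png").max(2)<75
print()
for r in range(150,176): print(r,"".join("#" if v else "." for v in t[r,210:260]))
```

```text
0.192 [[365.65974859 386.97061596]] [[ 32.67792192 363.23623161]]
0.205 [[366.62312447 383.27614605]] [[ 29.04041212 364.39478923]]
0.22 [[367.75932891 378.90275294]] [[ 24.70819827 365.77508151]]
0.103 [[231.24786066 173.07805369]]
0.115 [[230.98758309 169.85601321]]
0.125 [[230.76911997 167.14565686]]
0.135 [[230.54922873 164.4120538 ]]
150 .........#################.........
151 ..........###############..........
152 ...........##############..........
153 ............############...........
154 ...........##########..............
155 ...........##.######...............
156 ...........##.######...............
157 ...........##.######...............
158 ...........##.######...............
159 ............#.######...............
160 ...........##..#####...............
161 ............#..#####...............
162 ............#..#####...............
163 ...............###.................
164 ...................................
165 ...................................
166 ...................................
167 ..................................#
168 .................................#.
[... 851 characters left out ...]
...............####.....................
164 .........................####............#........
165 .........................#####....................
166 .........................######...................
167 .........................#####.........#..........
168 .........................####.........#...........
169 ..........................#...........#...........
170 ..................................................
171 ....................................#.............
172 ..................................................
173 ..................................................
174 ..................................#...............
175 .................................#................
```

Run:
```python
from h import *
s=cv2.imread("pics/side0.png").max(2);t=cv2.imread("pics/top0.png").max(2)
ch=" .:-=+*#%@"
for n,i,y0,y1,x0,x1 in(("side",s,335,400,330,415),("top",t,355,412,0,60)):
    print(n,x0)
    for r in range(y0,y1,1): print(r,"".join("#" if v<45 else("+" if v<75 else ".") for v in i[r,x0:x1]))
for g,z in((.0425,.205),(.05,.205)):
  for k in(1,-1): 
    P=[.164+k*g*.286,.5504+k*g*.958,z]; print(proj("side",[P]),proj("top",[P]))
```

```text
side 330
335 ............+...++##+++++.#############+++++######++#######################..........
336 ..........++...+###+++++..+##############++++##############################..........
337 ..............+##+##+#+....################+++############################+..........
338 ........+....+###++##+.....+##############################################+..........
339 .......+....+#+++++#+.......##############################################+..........
340 ...........+#+#+++++........+############################################+...........
341 .....+....+###+#++...........############################################............
342 ....+....#+++#++#+............##########################################+............
343 ...+....#++++++++.............##########################################.............
344 ..+...+++++++++#+.............+########################################+.............
345 .+...+###++++++++............+########################################+..............
346 +...+###+++#+#+++............+#######################################+...............
347 ...+#+#
[... 8009 characters left out ...]
.....
405 ............................................................
406 ............................................................
407 .....................................+......................
408 ............................................................
409 ............................................................
410 ............................................................
411 ............................................................
[[354.05954498 401.4204312 ]] [[ 10.53456646 359.15760709]]
[[378.42881951 366.01721807]] [[ 47.5676869  369.66675591]]
[[351.76034886 404.71582681]] [[  7.27056278 358.23682582]]
[[380.43695516 363.06145485]] [[ 50.83993092 370.60090063]]
```

The pictures put the fingertips about 30 mm higher than the reported TCP, and the biscuit hasn't moved. I'll find the true height with a gentle shut-finger touch on clear table.

jog_arm([
  {"travel":[-0.012,-0.055,0],"turn":[0,0,0]},
  {"travel":[-0.025,-0.11,0],"turn":[0,0,0]},
  {"travel":[-0.025,-0.11,0],"turn":[0,0,0]},
  {"travel":[-0.025,-0.11,0.04],"turn":[0,0,0]},
  {"travel":[-0.025,-0.11,0.075],"turn":[0,0,0]},
  {"travel":[-0.025,-0.11,0.085],"turn":[0,0,0]},
  {"travel":[-0.025,-0.11,0.085],"turn":[0,0,0]},
  {"travel":[-0.025,-0.11,0.085],"turn":[0,0,0]},
])

```text
t: 4.83
tool_pos: [0.5975, -0.0097, 0.0143]
orientation: [[0.601, 0.8, -0.003], [0.8, -0.601, 0.0], [-0.001, -0.003, -1.0]]
ft_force: [-0.5, -0.3, 1.2]
finger_gap: 0.0002
finger_force: 0.0
```

Run:
```python
from h import *
st=sensors.get_state(); p=st["tool_pos"]; print(p,st["ft_force"],st["joint_positions"])
b=snap("side","pics/s3.png").max(2)
for z in(0,.015,.03): print(z,proj("side",[[p[0],p[1],p[2]+z]]))
u,v=proj("side",[p])[0].astype(int)
for r in range(v-30,v+12): print(r,"".join("#" if x<45 else("+" if x<75 else ".") for x in b[r,u-25:u+25]))
print(u-25)
a=snap("top","pics/t3.png")
f=lambda i,x,y:cv2.resize(i[y:y+75,x:x+75,::-1],None,fx=5.3,fy=5.3,interpolation=cv2.INTER_CUBIC)
g=cv2.imread("pics/s3.png")[:,:,::-1]
ut=proj("top",[p])[0].astype(int); print(ut)
cv2.imwrite("pics/v3.png",cv2.hconcat([f(a,ut[0]-37,ut[1]-37),f(g,u-37,v-50)])); print("side origin",u-37,v-50)
```

```text
[ 0.59749763 -0.00966739  0.0142802 ] [-0.52820731 -0.26760547  1.18523575] [-1.22341576e-01  5.32022894e-01 -1.53326157e-01  8.88358996e-01
  6.13282763e-05  2.09262294e+00]
0 [[258.83183645 212.51447626]]
0.015 [[258.68169189 208.72161323]]
0.03 [[258.52986842 204.87703327]]
182 .....#.......+.###############+..+................
183 ...............+###############...+...............
184 ...............+###############...................
185 ...#............###############+..................
186 ................###############++...+##...........
187 .................##############++....+#+..........
188 .+..................#########...++...+++..........
189 #...................########++##++...+##+.........
190 ....................##############+++##+..........
191 ....................##################+...........
192 +......+.............################.............
193 ...............+.......#############..............
194 ...............++++...#############...............
195 ...............+++++..+#########++................
196 ................++++.++..######++...............
[... 821 characters left out ...]
++++++
212 .........................+++++++++++++++++++++++++
213 ..........................++++++++++++++++++++++++
214 ................+..+......++++++++++++++++++++++++
215 ....................+......+++++++++++++++++++++++
216 ......................+....+++++++++++++++++++++++
217 +..........................#++++++++++++++++++++++
218 .+.........................##+++++++++++++++++++++
219 .+..........................#+++++++++++++++++++++
220 ............................###++#++++++++++++++++
221 ..+..........................###++##++++++++++++++
222 ..+............................#######++++#+++++++
223 ..+.............................+######+++++++++++
233
[282 185]
side origin 221 162
```

View pics/v3.png

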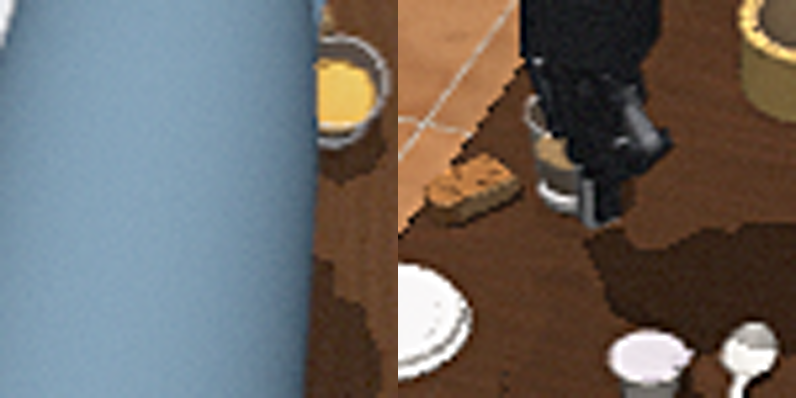

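The side view shows the shut tip at about (259,204.5), 8 px above the reported TCP. The biscuit at (247,198) is untouched. I'll lower in small steps until it touches.

jog_arm([
  {"travel":[0,0,0.006],"turn":[0,0,0]},
  {"travel":[0,0,0.01],"turn":[0,0,0]},
  {"travel":[0,0,0.01],"turn":[0,0,0]},
])

```text
t: 5.18
tool_pos: [0.5987, -0.0098, 0.005]
orientation: [[0.601, 0.8, 0.0], [0.8, -0.601, 0.0], [0.0, 0.0, -1.0]]
ft_force: [0.2, -1.1, 0.1]
finger_gap: -0.0003
finger_force: 0.0
```

jog_arm([
  {"travel":[0,0,0.003],"turn":[0,0,0]},
  {"travel":[0,0,0.006],"turn":[0,0,0]},
  {"travel":[0,0,0.006],"turn":[0,0,0]},
])

```text
t: 5.43
tool_pos: [0.5981, -0.0096, -0.0015]
orientation: [[0.6, 0.8, -0.001], [0.8, -0.6, 0.0], [-0.0, -0.001, -1.0]]
ft_force: [0.5, -0.7, -0.6]
finger_gap: -0.0
finger_force: 0.0
```

No contact at a reported z of -1.5 mm, so the reported height really is off. I'll keep going down.

jog_arm([
  {"travel":[0,0,0.004],"turn":[0,0,0]},
  {"travel":[0,0,0.008],"turn":[0,0,0]},
  {"travel":[0,0,0.008],"turn":[0,0,0]},
])

```text
t: 5.68
tool_pos: [0.5978, -0.0096, -0.0099]
orientation: [[0.6, 0.8, -0.001], [0.8, -0.6, 0.0], [-0.001, -0.001, -1.0]]
ft_force: [-0.6, -0.2, 0.2]
finger_gap: 0.0002
finger_force: 0.0
```

jog_arm([
  {"travel":[0,0,0.003],"turn":[0,0,0]},
  {"travel":[0,0,0.006],"turn":[0,0,0]},
  {"travel":[0,0,0.006],"turn":[0,0,0]},
])

```text
t: 5.93
tool_pos: [0.598, -0.0096, -0.0156]
orientation: [[0.6, 0.8, -0.001], [0.8, -0.6, 0.0], [-0.0, -0.001, -1.0]]
ft_force: [-1.0, -0.3, 0.2]
finger_gap: 0.0001
finger_force: 0.0
```

jog_arm([
  {"travel":[0,0,0.002],"turn":[0,0,0]},
  {"travel":[0,0,0.004],"turn":[0,0,0]},
  {"travel":[0,0,0.004],"turn":[0,0,0]},
])

```text
t: 6.18
tool_pos: [0.5982, -0.0096, -0.0193]
orientation: [[0.6, 0.8, -0.001], [0.8, -0.6, 0.0], [-0.0, -0.001, -1.0]]
ft_force: [-0.4, -0.4, 0.3]
finger_gap: 0.0005
finger_force: 0.0
```

Run:
```python
from h import *
st=sensors.get_state(); p=st["tool_pos"]; print(p,st["ft_force"],proj("side",[p]))
b=snap("side","pics/s4.png")
for r in range(205,222): print(r," ".join("%3d"%x for x in b[r,250:275].max(1)))
```

```text
[ 0.59823646 -0.00963938 -0.0193199 ] [-0.44036334 -0.35835853  0.26246362] [[258.93490382 220.77758662]]
205  83  85  79  80  76  66 109 104  21  28  26  26  34  71  98  94  91  86  84  84  88  85  91  93  82
206  87  75  79  85  79  63 104 100  11  19  25  28  42  78  94  90  88  87  87  86  92  91  95  87  48
207  87  87  78  49  55  66  95  94  13  26  30  29  29  70  91  88  89  88  88  87  90  84  50  47  48
208  83  86  79  44  55  66  99  96  33  27  28  36  25  58  93  92  93  94  93  86  51  48  50  49  54
209  86  86  88  87  66  72  80 100  32  25  29  23  20  43  52  43  46  45  50  46  54  52  52  54  50
210  83  88  77  75  58  91  79 103  31  25  28  35  27  39  56  53  49  54  53  54  55  53  52  54  56
211  83  86  78  82  74  52  84 103  32  24  28  36  41  51  54  51  55  53  51  55  47  55  54  51  51
212  79  82  84  82  84  79  73 103  54  33  71  63  55  57  53  49  51  53  52  54  55  49  53  57  52
213  78  78  79  76  86  71  58 103 111  77  48  55  52  52  54  50  58  48  54  53  52  51  58  51  51
214  77  73  79  79  81  78  73  47  76  48  51  53  54  58  55  51  55  54  57  48  56  52  54  51  51
215  79  79  77  77  80  80  76  35  46  47  55  54  51  55  54  54  51  58  52  54  53  51  52  53  53
216  85  83  84  77  78  80  72  39  46  47  44  45  52  53  50  55  48  47  54  56  54  52  52  52  56
217  82  86  88  85  89  84  75  38  43  44  48  45  45  46  48  56  52  54  52  53  50  49  50  54  48
218  80  79  82  88  84  85  88  81  43  46  48  39  45  46  44  47  44  46  56  52  53  54  56  51  59
219  77  78  79  78  83  88  88  83  37  46  50  48  46  47  42  43  44  41  50  56  51  53  50  53  53
220  77  79  81  82  80  83  82  89  83  42  45  45  43  40  46  46  49  48  47  44  53  57  54  58  52
221  78  77  80  82  81  82  84  79  90  86  47  49  50  46  43  46  50  38  48  43  50  50  55  51  57
```

jog_arm([
  {"travel":[0,0,0.002],"turn":[0,0,0]},
  {"travel":[0,0,0.004],"turn":[0,0,0]},
  {"travel":[0,0,0.004],"turn":[0,0,0]},
])

```text
t: 6.48
tool_pos: [0.5982, -0.0096, -0.0233]
orientation: [[0.6, 0.8, -0.001], [0.8, -0.6, 0.0], [-0.0, -0.001, -1.0]]
ft_force: [0.1, -0.1, -0.6]
finger_gap: -0.0001
finger_force: 0.0
```

jog_arm([
  {"travel":[0,0,0.002],"turn":[0,0,0]},
  {"travel":[0,0,0.003],"turn":[0,0,0]},
  {"travel":[0,0,0.003],"turn":[0,0,0]},
])

```text
t: 6.73
tool_pos: [0.5983, -0.0097, -0.0262]
orientation: [[0.6, 0.8, -0.0], [0.8, -0.6, 0.0], [-0.0, -0.0, -1.0]]
ft_force: [-0.1, 0.3, -0.6]
finger_gap: -0.0002
finger_force: 0.0
```

jog_arm([
  {"travel":[0,0,0.001],"turn":[0,0,0]},
  {"travel":[0,0,0.002],"turn":[0,0,0]},
  {"travel":[0,0,0.002],"turn":[0,0,0]},
])

```text
t: 6.98
tool_pos: [0.5984, -0.0097, -0.0281]
orientation: [[0.6, 0.8, -0.0], [0.8, -0.6, 0.0], [-0.0, -0.0, -1.0]]
ft_force: [0.1, 0.6, -1.0]
finger_gap: -0.0002
finger_force: 0.0
```

jog_arm([
  {"travel":[0,0,0.001],"turn":[0,0,0]},
  {"travel":[0,0,0.002],"turn":[0,0,0]},
  {"travel":[0,0,0.002],"turn":[0,0,0]},
])

```text
t: 7.23
tool_pos: [0.5984, -0.0096, -0.0301]
orientation: [[0.6, 0.8, -0.0], [0.8, -0.6, 0.0], [-0.0, -0.0, -1.0]]
ft_force: [0.5, 0.7, 0.3]
finger_gap: 0.0001
finger_force: 0.0
```

jog_arm([
  {"travel":[0,0,0.001],"turn":[0,0,0]},
  {"travel":[0,0,0.0015],"turn":[0,0,0]},
  {"travel":[0,0,0.0015],"turn":[0,0,0]},
])

```text
t: 7.48
tool_pos: [0.5984, -0.0097, -0.0316]
orientation: [[0.6, 0.8, -0.0], [0.8, -0.6, 0.0], [-0.0, -0.0, -1.0]]
ft_force: [0.0, 0.3, 0.3]
finger_gap: -0.0
finger_force: 0.0
```

Run:
```python
from h import *
st=sensors.get_state(); p=st["tool_pos"]; print(p,st["ft_force"],proj("side",[p]),proj("side",[[p[0],p[1],0]]))
b=snap("side","pics/s5.png")
for r in range(208,224): print(r," ".join("%3d"%x for x in b[r,252:272].max(1)))
```

```text
[ 0.59839663 -0.00965958 -0.03155642] [0.01641493 0.26937937 0.31847472] [[259.00858608 223.72697237]] [[258.69759877 216.01272408]]
208  83  48  58  67  97  82  19  18  21  27  22  38  74 105 101  98  87  50  51  54
209  82  48  56  57  83 103  31  15  24  34  28  43  56  51  47  49  51  48  51  55
210  80  82  60  73  82 100  34  21  29  29  25  45  60  51  51  54  49  52  51  52
211  82  75  45  70  86 101  35  22  33  30  29  43  54  52  52  54  56  52  49  54
212  82  84  82  73  80 100  37  22  32  28  27  47  54  53  51  52  54  55  51  51
213  81  84  79  73  80  96  33  28  28  39  31  41  53  55  54  50  53  54  51  51
214  73  80  79  58  66  98  29  16  33  27  28  51  53  56  53  53  55  52  54  55
215  75  77  78  81  90 103  55  40  65  48  85  52  52  54  53  55  56  50  50  54
216  82  81  80  80  78  83 115  71  48  44  42  43  54  58  51  54  48  54  48  52
217  86  88  82  83  77  37  41  39  45  46  45  49  44  42  44  57  52  51  51  52
218  82  83  88  88  78  40  46  47  50  47  43  47  45  42  46  47  48  50  56  53
219  79  82  83  88  87  83  37  46  51  49  45  42  46  52  48  47  42  49  52  50
220  83  77  82  85  88  81  39  45  45  44  48  46  51  48  49  43  45  44  49  54
221  78  84  82  80  85  85  86  40  49  49  50  46  46  44  43  47  42  47  49  54
222  81  81  79  82  80  79  86  80  41  41  46  48  47  46  49  45  43  35  43  51
223  81  86  84  78  79  80  82  85  89  78  39  41  39  38  36  39  41  33  37  37
```

jog_arm([
  {"travel":[0,0,0.001],"turn":[0,0,0]},
  {"travel":[0,0,0.0015],"turn":[0,0,0]},
  {"travel":[0,0,0.0015],"turn":[0,0,0]},
])

```text
t: 7.78
tool_pos: [0.5984, -0.0097, -0.033]
orientation: [[0.6, 0.8, -0.0], [0.8, -0.6, 0.0], [0.0, -0.0, -1.0]]
ft_force: [0.4, -0.2, -0.8]
finger_gap: -0.0002
finger_force: 0.0
```

jog_arm([
  {"travel":[0,0,0.001],"turn":[0,0,0]},
  {"travel":[0,0,0.0015],"turn":[0,0,0]},
  {"travel":[0,0,0.0015],"turn":[0,0,0]},
])

```text
t: 8.03
tool_pos: [0.5984, -0.0097, -0.0346]
orientation: [[0.6, 0.8, -0.0], [0.8, -0.6, 0.0], [-0.0, -0.0, -1.0]]
ft_force: [-1.1, 0.0, -0.3]
finger_gap: -0.0003
finger_force: 0.0
```

jog_arm([
  {"travel":[0,0,0.001],"turn":[0,0,0]},
  {"travel":[0,0,0.0015],"turn":[0,0,0]},
  {"travel":[0,0,0.0015],"turn":[0,0,0]},
])

```text
t: 8.28
tool_pos: [0.5984, -0.0097, -0.0361]
orientation: [[0.6, 0.8, -0.0], [0.8, -0.6, 0.0], [-0.0, -0.0, -1.0]]
ft_force: [0.5, 0.7, -0.0]
finger_gap: 0.0002
finger_force: 0.0
```

jog_arm([
  {"travel":[0,0,0.001],"turn":[0,0,0]},
  {"travel":[0,0,0.0015],"turn":[0,0,0]},
  {"travel":[0,0,0.0015],"turn":[0,0,0]},
])

```text
t: 8.53
tool_pos: [0.5984, -0.0097, -0.0376]
orientation: [[0.6, 0.8, -0.0], [0.8, -0.6, 0.0], [-0.0, -0.0, -1.0]]
ft_force: [-0.5, -0.5, 0.0]
finger_gap: 0.0001
finger_force: 0.0
```

Run:
```python
from h import *
st=sensors.get_state(); p=st["tool_pos"]; print(p,st["ft_force"],proj("side",[p]),proj("side",[[p[0],p[1],0]]))
b=snap("side","pics/s6.png")
for r in range(211,222): print(r," ".join("%3d"%x for x in b[r,252:268].max(1)))
```

```text
[ 0.59840518 -0.00967018 -0.03755301] [-0.46360192 -0.52716248  0.01185867] [[259.06558188 225.16561064]] [[258.69629818 216.00992502]]
211  87  75  45  73  81  99  31  22  20  27  30  46  52  56  52  54
212  81  78  47  68  81 101  38  24  33  34  28  47  55  57  51  53
213  80  72  44  74  79  96  37  24  25  34  34  45  58  55  52  53
214  74  75  77  71  66  97  34  21  28  31  27  39  59  52  52  49
215  77  78  91 105  66 102  58  25  32  29  31  47  50  54  49  56
216  84  79  74  55  68 101  52  16  21  22  36  48  52  48  51  52
217  85  87  85  84  88 115 112  59  43  81  44  44  41  51  45  45
218  85  82  89  84  81  61  71  40  46  50  49  44  47  44  46  46
219  81  83  82  85  78  37  42  43  42  47  46  47  50  45  50  46
220  81  79  82  83  89  87  41  47  49  48  45  41  44  48  46  48
221  81  82  79  85  83  77  45  44  44  48  51  48  52  44  45  44
```

jog_arm([
  {"travel":[0,0,0.001],"turn":[0,0,0]},
  {"travel":[0,0,0.002],"turn":[0,0,0]},
  {"travel":[0,0,0.002],"turn":[0,0,0]},
])

```text
t: 8.83
tool_pos: [0.5987, -0.0097, -0.0391]
orientation: [[0.6, 0.8, 0.0], [0.8, -0.6, 0.0], [0.0, 0.0, -1.0]]
ft_force: [-0.4, 0.1, 2.0]
finger_gap: 0.0003
finger_force: 1.4
```

jog_arm([
  {"travel":[0,0,0.001],"turn":[0,0,0]},
  {"travel":[0,0,0.0015],"turn":[0,0,0]},
  {"travel":[0,0,0.0015],"turn":[0,0,0]},
])

```text
t: 9.08
tool_pos: [0.5988, -0.0097, -0.0392]
orientation: [[0.6, 0.8, 0.001], [0.8, -0.6, -0.0], [0.0, 0.001, -1.0]]
ft_force: [-4.2, 0.6, 12.9]
finger_gap: -0.0002
finger_force: 6.5
```

jog_arm([
  {"travel":[0,0,0.001],"turn":[0,0,0]},
  {"travel":[0,0,0.0015],"turn":[0,0,0]},
  {"travel":[0,0,0.0015],"turn":[0,0,0]},
])

```text
t: 9.33
tool_pos: [0.5989, -0.0098, -0.0392]
orientation: [[0.6, 0.8, 0.002], [0.8, -0.6, -0.0], [0.001, 0.001, -1.0]]
ft_force: [-8.0, 1.1, 23.1]
finger_gap: -0.0001
finger_force: 11.5
```

The table touch came at a reported z of -0.039, so true tip z = reported z + 0.039. The tip's pixel position agrees with the reported x and y. Going back for the biscuit.

jog_arm([
  {"travel":[0,0,-0.03],"turn":[0,0,0]},
  {"travel":[0,0,-0.07],"turn":[0,0,0]},
  {"travel":[0.006,0.025,-0.1],"turn":[0,0,0]},
  {"travel":[0.016,0.065,-0.112],"turn":[0,0,0]},
  {"travel":[0.024,0.1,-0.112],"turn":[0,0,0]},
  {"travel":[0.026,0.109,-0.112],"turn":[0,0,0]},
  {"travel":[0.026,0.109,-0.112],"turn":[0,0,0]},
  {"travel":[0.026,0.109,-0.112],"turn":[0,0,0]},
], fingers=-0.4)

```text
t: 10.0
tool_pos: [0.701, -0.0544, 0.0686]
orientation: [[0.601, 0.799, -0.001], [0.799, -0.601, 0.0], [-0.0, -0.001, -1.0]]
ft_force: [-0.1, 1.1, -0.2]
finger_gap: 0.0596
finger_force: 0.0
```

jog_arm([
  {"travel":[0,0,0.03],"turn":[0,0,0]},
  {"travel":[0,0,0.06],"turn":[0,0,0]},
  {"travel":[0,0,0.07],"turn":[0,0,0]},
  {"travel":[0,0,0.07],"turn":[0,0,0]},
  {"travel":[0,0,0.07],"turn":[0,0,0]},
])

```text
t: 10.42
tool_pos: [0.6997, -0.0537, -0.0005]
orientation: [[0.6, 0.8, -0.002], [0.8, -0.6, 0.001], [-0.001, -0.002, -1.0]]
ft_force: [0.8, -0.5, 0.6]
finger_gap: 0.0596
finger_force: 0.0
```

jog_arm([
  {"travel":[0,0.001,0.012],"turn":[0,0,0]},
  {"travel":[0,0.001,0.022],"turn":[0,0,0]},
  {"travel":[0,0.001,0.03],"turn":[0,0,0]},
  {"travel":[0,0.001,0.034],"turn":[0,0,0]},
  {"travel":[0,0.001,0.034],"turn":[0,0,0]},
])

```text
t: 10.83
tool_pos: [0.7009, -0.0547, -0.036]
orientation: [[0.6, 0.8, -0.003], [0.8, -0.6, 0.001], [-0.001, -0.002, -1.0]]
ft_force: [-0.7, 0.3, 0.6]
finger_gap: 0.0599
finger_force: 0.0
```

jog_arm([
  {"travel":[0,0,0],"turn":[0,0,0]},
  {"travel":[0,0,0],"turn":[0,0,0]},
  {"travel":[0,0,0],"turn":[0,0,0]},
  {"travel":[0,0,0],"turn":[0,0,0]},
  {"travel":[0,0,0],"turn":[0,0,0]},
], fingers=1, grip_force=40)

```text
t: 11.25
tool_pos: [0.7029, -0.0551, -0.0336]
orientation: [[0.6, 0.8, 0.002], [0.8, -0.6, -0.0], [0.001, 0.001, -1.0]]
ft_force: [0.0, -0.6, 2.2]
finger_gap: 0.0293
finger_force: 38.8
```

Gripped, with a gap of 29 mm. Lifting and planning the route to the bin.

jog_arm([
  {"travel":[0,0,-0.02],"turn":[0,0,0]},
  {"travel":[0,0,-0.05],"turn":[0,0,0]},
  {"travel":[0,0,-0.09],"turn":[0,0,0]},
  {"travel":[0,0,-0.125],"turn":[0,0,0]},
  {"travel":[0,0,-0.135],"turn":[0,0,0]},
  {"travel":[0,0,-0.135],"turn":[0,0,0]},
])

```text
t: 11.75
tool_pos: [0.7054, -0.0555, 0.1057]
orientation: [[0.6, 0.8, 0.009], [0.8, -0.6, -0.001], [0.004, 0.008, -1.0]]
ft_force: [1.6, 0.2, -0.4]
finger_gap: 0.0294
finger_force: 38.6
```

Run:
```python
from h import *
s=sensors.get_state(); print(s["t"],s["finger_gap"],s["finger_force"])
p=(.7020,-.0547,.101)
legs([((.535,.135,.10),14),((.364,.320,.10),65),((.364,.320,-.009),65),((.364,.320,.10),65),((.5417,.0585,.05),90),((.5417,.0585,-.033),90)],np.array(p),-37)
```

```text
11.75 0.029414700361389875 38.61856550211087
to (0.535, 0.135, 0.1) 14 travel [0.051, -0.2475, 0.001] turn -0.8901 rows>= 7.1
to (0.364, 0.32, 0.1) 65 travel [0.2209, -0.1212, 0.0] turn -0.8901 rows>= 7.1
to (0.364, 0.32, -0.009) 65 travel [0.0, 0.0, 0.109] turn -0.0 rows>= 2.6
to (0.364, 0.32, 0.1) 65 travel [0.0, 0.0, -0.109] turn -0.0 rows>= 2.6
to (0.5417, 0.0585, 0.05) 90 travel [-0.2716, -0.1619, 0.05] turn -0.4363 rows>= 7.7
to (0.5417, 0.0585, -0.033) 90 travel [0.0, 0.0, 0.083] turn -0.0 rows>= 2.0
```

jog_arm([
  {"travel":[0.051,-0.248,0],"turn":[0,0,-0.89]},
  {"travel":[0.051,-0.248,0],"turn":[0,0,-0.89]},
  {"travel":[0.051,-0.248,0],"turn":[0,0,-0.89]},
  {"travel":[0.051,-0.248,0],"turn":[0,0,-0.89]},
  {"travel":[0.051,-0.248,0],"turn":[0,0,-0.89]},
  {"travel":[0.051,-0.248,0],"turn":[0,0,-0.89]},
  {"travel":[0.051,-0.248,0],"turn":[0,0,-0.89]},
  {"travel":[0.051,-0.248,0],"turn":[0,0,-0.89]},
])

```text
t: 12.42
tool_pos: [0.5305, 0.1363, 0.0985]
orientation: [[-0.25, 0.968, -0.005], [0.968, 0.25, -0.0], [0.001, -0.005, -1.0]]
ft_force: [0.4, -1.0, 0.3]
finger_gap: 0.0291
finger_force: 38.7
```

jog_arm([
  {"travel":[0.221,-0.121,0],"turn":[0,0,-0.89]},
  {"travel":[0.221,-0.121,0],"turn":[0,0,-0.89]},
  {"travel":[0.221,-0.121,0],"turn":[0,0,-0.89]},
  {"travel":[0.221,-0.121,0],"turn":[0,0,-0.89]},
  {"travel":[0.221,-0.121,0],"turn":[0,0,-0.89]},
  {"travel":[0.221,-0.121,0],"turn":[0,0,-0.89]},
  {"travel":[0.221,-0.121,0],"turn":[0,0,-0.89]},
  {"travel":[0.221,-0.121,0],"turn":[0,0,-0.89]},
])

```text
t: 13.08
tool_pos: [0.3621, 0.3204, 0.0995]
orientation: [[-0.908, 0.418, -0.001], [0.418, 0.908, -0.001], [0.0, -0.001, -1.0]]
ft_force: [0.1, -0.1, -0.3]
finger_gap: 0.0291
finger_force: 38.8
```

jog_arm([
  {"travel":[0,0,0],"turn":[0,0,0]},
  {"travel":[0,0,0],"turn":[0,0,0]},
])

```text
t: 13.25
tool_pos: [0.3644, 0.3187, 0.1]
orientation: [[-0.905, 0.426, -0.0], [0.426, 0.905, -0.001], [-0.0, -0.001, -1.0]]
ft_force: [-0.6, 0.3, 1.0]
finger_gap: 0.0289
finger_force: 38.8
```

jog_arm([
  {"travel":[0,0,0.03],"turn":[0,0,0]},
  {"travel":[0,0,0.06],"turn":[0,0,0]},
  {"travel":[0,0,0.09],"turn":[0,0,0]},
  {"travel":[0,0,0.105],"turn":[0,0,0]},
  {"travel":[0,0,0.109],"turn":[0,0,0]},
  {"travel":[0,0,0.109],"turn":[0,0,0]},
])

```text
t: 13.75
tool_pos: [0.3632, 0.3179, -0.0097]
orientation: [[-0.905, 0.425, -0.002], [0.425, 0.905, -0.002], [0.001, -0.003, -1.0]]
ft_force: [-0.2, 0.9, -1.0]
finger_gap: 0.0294
finger_force: 38.8
```

jog_arm([
  {"travel":[0,0,0],"turn":[0,0,0]},
  {"travel":[0,0,0],"turn":[0,0,0]},
  {"travel":[0,0,0],"turn":[0,0,0]},
], fingers=-0.4)

```text
t: 14.0
tool_pos: [0.3649, 0.3204, -0.0069]
orientation: [[-0.907, 0.422, 0.003], [0.422, 0.907, 0.002], [-0.002, 0.003, -1.0]]
ft_force: [0.6, 0.5, -0.2]
finger_gap: 0.0596
finger_force: 0.0
```

jog_arm([
  {"travel":[0,0,-0.04],"turn":[0,0,0]},
  {"travel":[0,0,-0.08],"turn":[0,0,0]},
  {"travel":[0,0,-0.109],"turn":[0,0,0]},
  {"travel":[0,0,-0.109],"turn":[0,0,0]},
])

```text
t: 14.33
tool_pos: [0.368, 0.3229, 0.1081]
orientation: [[-0.907, 0.421, 0.011], [0.421, 0.907, 0.008], [-0.007, 0.012, -1.0]]
ft_force: [0.7, 0.6, -0.3]
finger_gap: 0.0597
finger_force: 0.0
```

jog_arm([
  {"travel":[-0.272,-0.162,0.02],"turn":[0,0,-0.436]},
  {"travel":[-0.272,-0.162,0.02],"turn":[0,0,-0.436]},
  {"travel":[-0.272,-0.162,0.02],"turn":[0,0,-0.436]},
  {"travel":[-0.272,-0.162,0.02],"turn":[0,0,-0.436]},
  {"travel":[-0.272,-0.162,0.02],"turn":[0,0,-0.436]},
  {"travel":[-0.272,-0.162,0.02],"turn":[0,0,-0.436]},
  {"travel":[-0.272,-0.162,0.02],"turn":[0,0,-0.436]},
  {"travel":[-0.272,-0.162,0.02],"turn":[0,0,-0.436]},
])

```text
t: 15.0
tool_pos: [0.5416, 0.0585, 0.0814]
orientation: [[-1.0, -0.001, 0.002], [-0.001, 1.0, 0.0], [-0.002, 0.0, -1.0]]
ft_force: [-0.1, 0.5, -0.1]
finger_gap: 0.0597
finger_force: 0.0
```

jog_arm([
  {"travel":[0,0,0],"turn":[0,0,0]},
  {"travel":[0,0,0],"turn":[0,0,0]},
])

```text
t: 15.17
tool_pos: [0.5418, 0.0585, 0.0811]
orientation: [[-1.0, 0.003, 0.002], [0.003, 1.0, 0.0], [-0.002, 0.0, -1.0]]
ft_force: [0.5, 0.1, 0.8]
finger_gap: 0.06
finger_force: 0.0
```

Run:
```python
from h import *
s=sensors.get_state(); print(s["joint_positions"]); legs([((.5417,.0585,-.033),90)])
b=snap("side","pics/s7.png"); a=cv2.imread("pics/s1.png")[:,:,::-1].astype(int)
# biscuit gone? bin contents brown?
print("bis site now/before",b[195:203,232:242].mean((0,1)),a[195:203,232:242].mean((0,1)))
q=proj("side",[(.364,.320,.013),(.337,.333,.004)]); print(q)
bb=b.astype(int); m=(bb[:,:,0]-bb[:,:,2]>50); m[:, :250]=0; m[:270]=0; m[:,360:]=0; ys,xs=np.where(m[:370]); print(len(xs),xs.mean() if len(xs) else 0,ys.mean() if len(ys) else 0)
```

```text
[-9.04278383e-03  3.73472480e-01 -2.19824279e-01  9.75851573e-01
  2.16652055e-04 -6.02653484e-03]
to (0.5417, 0.0585, -0.033) 90 travel [0.0001, 0.0, 0.1141] turn -0.003 rows>= 2.7
bis site now/before [87.6875 56.1125 35.8625] [116.325   81.175   49.7625]
[[297.39006542 318.14004895]
 [306.2137442  327.59445549]]
3231 301.09811203961624 322.7796347879913
```

jog_arm([
  {"travel":[0,0,0.035],"turn":[0,0,0]},
  {"travel":[0,0,0.07],"turn":[0,0,0]},
  {"travel":[0,0,0.095],"turn":[0,0,0]},
  {"travel":[0,0,0.108],"turn":[0,0,0]},
  {"travel":[0,0,0.113],"turn":[0,0,0]},
  {"travel":[0,0,0.113],"turn":[0,0,0]},
])

```text
t: 15.72
tool_pos: [0.5381, 0.0617, -0.0331]
orientation: [[-1.0, -0.003, -0.003], [-0.003, 1.0, 0.0], [0.003, 0.0, -1.0]]
ft_force: [0.8, 0.5, 0.2]
finger_gap: 0.0601
finger_force: 0.0
```

jog_arm([
  {"travel":[0,0,0],"turn":[0,0,0]},
  {"travel":[0,0,0],"turn":[0,0,0]},
  {"travel":[0,0,0],"turn":[0,0,0]},
  {"travel":[0,0,0],"turn":[0,0,0]},
], fingers=1, grip_force=25)

```text
t: 16.05
tool_pos: [0.5416, 0.0609, -0.0306]
orientation: [[-1.0, -0.002, 0.003], [-0.002, 1.0, 0.001], [-0.003, 0.001, -1.0]]
ft_force: [-1.5, 1.3, 6.2]
finger_gap: 0.0386
finger_force: 25.1
```

jog_arm([
  {"travel":[0,0,-0.02],"turn":[0,0,0]},
  {"travel":[0,0,-0.05],"turn":[0,0,0]},
  {"travel":[0,0,-0.085],"turn":[0,0,0]},
  {"travel":[0,0,-0.12],"turn":[0,0,0]},
  {"travel":[0,0,-0.133],"turn":[0,0,0]},
  {"travel":[0,0,-0.133],"turn":[0,0,0]},
])

```text
t: 16.55
tool_pos: [0.5442, 0.0602, 0.1058]
orientation: [[-1.0, -0.001, 0.01], [-0.001, 1.0, -0.0], [-0.01, -0.0, -1.0]]
ft_force: [0.6, 0.8, -0.6]
finger_gap: 0.0387
finger_force: 25.2
```

Run:
```python
from h import *
legs([((.305,.348,.10),65),((.305,.348,-.005),65),((.305,.348,.10),65),((.548,.1358,.08),0)],np.array([.5417,.0585,.10]),90)
```

```text
to (0.305, 0.348, 0.1) 65 travel [0.2367, 0.2895, 0.0] turn 0.4363 rows>= 9.0
to (0.305, 0.348, -0.005) 65 travel [0.0, 0.0, 0.105] turn -0.0 rows>= 2.5
to (0.305, 0.348, 0.1) 65 travel [0.0, 0.0, -0.105] turn -0.0 rows>= 2.5
to (0.548, 0.1358, 0.08) 0 travel [-0.3099, -0.0896, 0.02] turn 1.1345 rows>= 9.1
```

jog_arm([
  {"travel":[0.182,0.22,0],"turn":[0,0,0.436]},
  {"travel":[0.182,0.22,0],"turn":[0,0,0.436]},
  {"travel":[0.182,0.22,0],"turn":[0,0,0.436]},
  {"travel":[0.182,0.22,0],"turn":[0,0,0.436]},
  {"travel":[0.182,0.22,0],"turn":[0,0,0.436]},
  {"travel":[0.236,0.287,0],"turn":[0,0,0.436]},
  {"travel":[0.236,0.287,0],"turn":[0,0,0.436]},
  {"travel":[0.236,0.287,0],"turn":[0,0,0.436]},
])

```text
t: 17.22
tool_pos: [0.3297, 0.3136, 0.0998]
orientation: [[-0.907, 0.422, -0.001], [0.422, 0.907, -0.001], [0.0, -0.001, -1.0]]
ft_force: [0.5, 0.2, -0.2]
finger_gap: 0.0383
finger_force: 25.3
```

jog_arm([
  {"travel":[0,0,0],"turn":[0,0,0]},
  {"travel":[0,0,0],"turn":[0,0,0]},
  {"travel":[0,0,0],"turn":[0,0,0]},
])

```text
t: 17.47
tool_pos: [0.3315, 0.3125, 0.1]
orientation: [[-0.907, 0.421, -0.0], [0.421, 0.907, -0.001], [-0.0, -0.001, -1.0]]
ft_force: [-0.3, -0.8, -1.0]
finger_gap: 0.0386
finger_force: 25.3
```

Run:
```python
from h import *
s=sensors.get_state(); print(s["finger_gap"])
legs([((.305,.348,-.005),65)])
```

```text
0.03864028016649601
to (0.305, 0.348, -0.005) 65 travel [0.039, 0.0211, 0.105] turn 0.0021 rows>= 2.7
```

Next I drop the pot, then go to the paper ball with the fingers closing along world x, across the line to the glass.

jog_arm([
  {"travel":[0.025,0.013,0],"turn":[0,0,0]},
  {"travel":[0.039,0.021,0.02],"turn":[0,0,0]},
  {"travel":[0.039,0.021,0.05],"turn":[0,0,0]},
  {"travel":[0.039,0.021,0.08],"turn":[0,0,0]},
  {"travel":[0.039,0.021,0.1],"turn":[0,0,0]},
  {"travel":[0.039,0.021,0.105],"turn":[0,0,0]},
  {"travel":[0.039,0.021,0.105],"turn":[0,0,0]},
])

```text
t: 18.05
tool_pos: [0.3049, 0.346, -0.0059]
orientation: [[-0.906, 0.424, -0.003], [0.424, 0.906, -0.003], [0.002, -0.004, -1.0]]
ft_force: [0.4, -0.6, 0.2]
finger_gap: 0.0388
finger_force: 25.3
```

jog_arm([
  {"travel":[0,0,0],"turn":[0,0,0]},
  {"travel":[0,0,0],"turn":[0,0,0]},
  {"travel":[0,0,0],"turn":[0,0,0]},
], fingers=-0.5)

```text
t: 18.3
tool_pos: [0.3069, 0.3494, -0.0027]
orientation: [[-0.907, 0.422, 0.003], [0.422, 0.907, 0.002], [-0.001, 0.003, -1.0]]
ft_force: [-0.6, 0.0, 0.5]
finger_gap: 0.0638
finger_force: 0.0
```

jog_arm([
  {"travel":[0,0,-0.04],"turn":[0,0,0]},
  {"travel":[0,0,-0.08],"turn":[0,0,0]},
  {"travel":[0,0,-0.105],"turn":[0,0,0]},
  {"travel":[0,0,-0.105],"turn":[0,0,0]},
])

```text
t: 18.63
tool_pos: [0.3094, 0.3521, 0.1077]
orientation: [[-0.907, 0.421, 0.01], [0.421, 0.907, 0.008], [-0.005, 0.012, -1.0]]
ft_force: [0.6, 0.2, 0.4]
finger_gap: 0.064
finger_force: 0.0
```

jog_arm([
  {"travel":[-0.31,-0.09,0],"turn":[0,0,0.9]},
  {"travel":[-0.31,-0.09,0],"turn":[0,0,0.9]},
  {"travel":[-0.31,-0.09,0],"turn":[0,0,0.9]},
  {"travel":[-0.31,-0.09,0],"turn":[0,0,0.9]},
  {"travel":[-0.31,-0.09,0],"turn":[0,0,0.9]},
  {"travel":[-0.31,-0.09,0],"turn":[0,0,0.9]},
  {"travel":[-0.31,-0.09,0],"turn":[0,0,0.9]},
  {"travel":[-0.31,-0.09,0],"turn":[0,0,0.9]},
])

```text
t: 19.3
tool_pos: [0.5514, 0.1337, 0.1014]
orientation: [[-0.227, 0.974, 0.003], [0.974, 0.227, -0.0], [-0.001, 0.003, -1.0]]
ft_force: [0.5, 0.0, -0.7]
finger_gap: 0.064
finger_force: 0.0
```

jog_arm([
  {"travel":[0,0,0],"turn":[0,0,0.235]},
  {"travel":[0,0,0],"turn":[0,0,0.235]},
  {"travel":[0,0,0],"turn":[0,0,0.235]},
])

```text
t: 19.55
tool_pos: [0.5492, 0.1355, 0.1009]
orientation: [[0.002, 1.0, 0.001], [1.0, -0.002, 0.0], [0.0, 0.001, -1.0]]
ft_force: [-0.9, -0.7, 0.1]
finger_gap: 0.0642
finger_force: 0.0
```

Run:
```python
from h import *
s=sensors.get_state(); print(s["joint_positions"]); legs([((.548,.1358,-.031),0)])
```

```text
[ 1.29758373e-01  3.99005584e-01 -1.26540888e-01  1.04450088e+00
  1.26667657e-04  1.70277078e+00]
to (0.548, 0.1358, -0.031) 0 travel [0.0002, -0.0012, 0.1319] turn -0.0022 rows>= 3.2
```

jog_arm([
  {"travel":[0,-0.001,0.035],"turn":[0,0,0]},
  {"travel":[0,-0.001,0.07],"turn":[0,0,0]},
  {"travel":[0,-0.001,0.1],"turn":[0,0,0]},
  {"travel":[0,-0.001,0.12],"turn":[0,0,0]},
  {"travel":[0,-0.001,0.13],"turn":[0,0,0]},
  {"travel":[0,-0.001,0.132],"turn":[0,0,0]},
  {"travel":[0,-0.001,0.132],"turn":[0,0,0]},
])

```text
t: 20.13
tool_pos: [0.5474, 0.1365, -0.031]
orientation: [[-0.003, 1.0, -0.0], [1.0, 0.003, 0.0], [0.0, -0.0, -1.0]]
ft_force: [-0.1, 0.0, 0.5]
finger_gap: 0.0643
finger_force: 0.0
```

jog_arm([
  {"travel":[0,0,0],"turn":[0,0,0]},
  {"travel":[0,0,0],"turn":[0,0,0]},
  {"travel":[0,0,0],"turn":[0,0,0]},
  {"travel":[0,0,0],"turn":[0,0,0]},
], fingers=1, grip_force=25)

```text
t: 20.47
tool_pos: [0.5494, 0.1366, -0.0291]
orientation: [[-0.001, 1.0, 0.004], [1.0, 0.001, 0.001], [0.001, 0.004, -1.0]]
ft_force: [-1.5, -0.2, 5.9]
finger_gap: 0.0388
finger_force: 24.8
```

jog_arm([
  {"travel":[0,0,-0.02],"turn":[0,0,0]},
  {"travel":[0,0,-0.05],"turn":[0,0,0]},
  {"travel":[0,0,-0.085],"turn":[0,0,0]},
  {"travel":[0,0,-0.12],"turn":[0,0,0]},
  {"travel":[0,0,-0.132],"turn":[0,0,0]},
  {"travel":[0,0,-0.132],"turn":[0,0,0]},
])

```text
t: 20.97
tool_pos: [0.5516, 0.1369, 0.1062]
orientation: [[-0.001, 1.0, 0.01], [1.0, 0.001, 0.001], [0.001, 0.01, -1.0]]
ft_force: [0.6, 0.3, 0.2]
finger_gap: 0.0386
finger_force: 25.4
```

Run:
```python
from h import *
legs([((.336,.330,.10),50),((.336,.330,0),50),((.336,.330,.10),50),((.4925,.056,.06),9)],np.array([.548,.1357,.10]),0)
```

```text
to (0.336, 0.33, 0.1) 50 travel [0.1943, -0.212, 0.0] turn -0.8727 rows>= 7.0
to (0.336, 0.33, 0) 50 travel [0.0, 0.0, 0.1] turn -0.0 rows>= 2.4
to (0.336, 0.33, 0.1) 50 travel [0.0, 0.0, -0.1] turn -0.0 rows>= 2.4
to (0.4925, 0.056, 0.06) 9 travel [-0.296, -0.1093, 0.04] turn 0.7156 rows>= 7.6
```

jog_arm([
  {"travel":[0.194,-0.212,0],"turn":[0,0,-0.873]},
  {"travel":[0.194,-0.212,0],"turn":[0,0,-0.873]},
  {"travel":[0.194,-0.212,0],"turn":[0,0,-0.873]},
  {"travel":[0.194,-0.212,0],"turn":[0,0,-0.873]},
  {"travel":[0.194,-0.212,0],"turn":[0,0,-0.873]},
  {"travel":[0.194,-0.212,0],"turn":[0,0,-0.873]},
  {"travel":[0.194,-0.212,0],"turn":[0,0,-0.873]},
  {"travel":[0.194,-0.212,0],"turn":[0,0,-0.873]},
])

```text
t: 21.63
tool_pos: [0.3293, 0.3328, 0.0998]
orientation: [[-0.774, 0.633, -0.004], [0.633, 0.774, 0.001], [0.004, -0.002, -1.0]]
ft_force: [-0.0, -1.0, -0.5]
finger_gap: 0.0386
finger_force: 25.4
```

jog_arm([
  {"travel":[0,0,0],"turn":[0,0,0]},
  {"travel":[0,0,0.03],"turn":[0,0,0]},
  {"travel":[0,0,0.06],"turn":[0,0,0]},
  {"travel":[0,0,0.085],"turn":[0,0,0]},
  {"travel":[0,0,0.095],"turn":[0,0,0]},
  {"travel":[0,0,0.095],"turn":[0,0,0]},
])

```text
t: 22.13
tool_pos: [0.3338, 0.3271, 0.0027]
orientation: [[-0.765, 0.644, -0.005], [0.644, 0.765, -0.004], [0.001, -0.006, -1.0]]
ft_force: [-0.1, -0.4, -0.2]
finger_gap: 0.0383
finger_force: 25.4
```

jog_arm([
  {"travel":[0,0,0],"turn":[0,0,0]},
  {"travel":[0,0,0],"turn":[0,0,0]},
  {"travel":[0,0,0],"turn":[0,0,0]},
], fingers=-0.4)

```text
t: 22.38
tool_pos: [0.3368, 0.3306, 0.007]
orientation: [[-0.766, 0.643, 0.002], [0.643, 0.766, 0.002], [-0.001, 0.003, -1.0]]
ft_force: [0.1, 0.5, 0.4]
finger_gap: 0.0598
finger_force: 0.0
```

jog_arm([
  {"travel":[0,0,-0.04],"turn":[0,0,0]},
  {"travel":[0,0,-0.08],"turn":[0,0,0]},
  {"travel":[0,0,-0.095],"turn":[0,0,0]},
  {"travel":[0,0,-0.095],"turn":[0,0,0]},
])

```text
t: 22.72
tool_pos: [0.3393, 0.3329, 0.1065]
orientation: [[-0.767, 0.642, 0.009], [0.642, 0.767, 0.007], [-0.003, 0.011, -1.0]]
ft_force: [-0.4, 0.6, 0.2]
finger_gap: 0.0597
finger_force: 0.0
```

jog_arm([
  {"travel":[-0.296,-0.109,0.02],"turn":[0,0,0.716]},
  {"travel":[-0.296,-0.109,0.02],"turn":[0,0,0.716]},
  {"travel":[-0.296,-0.109,0.02],"turn":[0,0,0.716]},
  {"travel":[-0.296,-0.109,0.02],"turn":[0,0,0.716]},
  {"travel":[-0.296,-0.109,0.02],"turn":[0,0,0.716]},
  {"travel":[-0.296,-0.109,0.02],"turn":[0,0,0.716]},
  {"travel":[-0.296,-0.109,0.02],"turn":[0,0,0.716]},
  {"travel":[-0.296,-0.109,0.02],"turn":[0,0,0.716]},
], fingers=0.1)

```text
t: 23.38
tool_pos: [0.4943, 0.0528, 0.0806]
orientation: [[-0.154, 0.988, 0.002], [0.988, 0.154, -0.001], [-0.002, 0.002, -1.0]]
ft_force: [1.3, -0.4, 0.7]
finger_gap: 0.0385
finger_force: 0.0
```

jog_arm([
  {"travel":[0,0,0],"turn":[0,0,0]},
  {"travel":[0,0,0],"turn":[0,0,0]},
  {"travel":[0,0,0],"turn":[0,0,0]},
])

```text
t: 23.63
tool_pos: [0.4915, 0.0569, 0.0804]
orientation: [[-0.157, 0.988, -0.001], [0.988, 0.157, 0.001], [0.001, -0.001, -1.0]]
ft_force: [0.5, -0.0, 0.3]
finger_gap: 0.0385
finger_force: 0.0
```

Run:
```python
from h import *
s=sensors.get_state(); print(s["joint_positions"],s["finger_gap"]); legs([((.4925,.056,-.036),9)])
a=snap("top","pics/t8.png"); b=snap("side","pics/s8.png")
f=lambda i,x,y,w,h,k:cv2.resize(i[y:y+h,x:x+w,::-1],None,fx=k,fy=k,interpolation=cv2.INTER_CUBIC)
cv2.imwrite("pics/v8.png",cv2.hconcat([f(a,100,220,100,120,4),f(b,205,215,100,120,4)]))
cv2.imwrite("pics/v8.png",cv2.hconcat([f(a,100,135,200,200,2),f(b,200,180,200,200,2)]))
```

```text
[-1.34215273e-02  2.83627751e-01 -3.52084779e-01  9.36167132e-01
  6.06579190e-04  1.39947704e+00] 0.038531201985111715
to (0.4925, 0.056, -0.036) 9 travel [-0.0011, 0.0008, 0.1164] turn 0.0008 rows>= 2.8
```

View pics/v8.png

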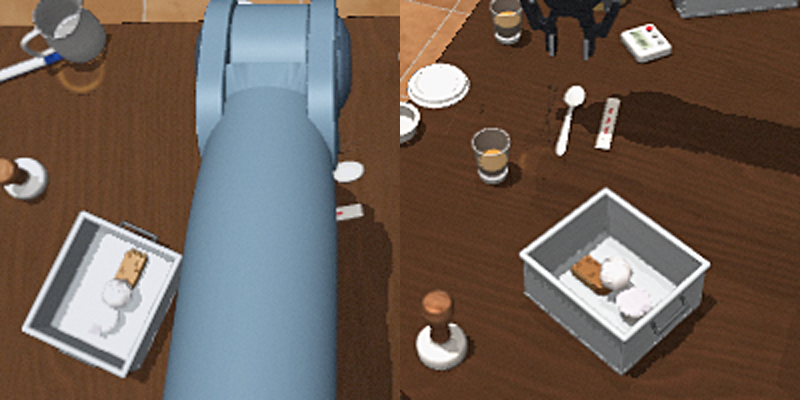

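The side view shows the biscuit, ball and pot all in the bin at about (300,315), with the glasses, stick and spoon undisturbed. Now the spoon.

jog_arm([
  {"travel":[-0.005,0.001,0.035],"turn":[0,0,0]},
  {"travel":[-0.005,0.001,0.07],"turn":[0,0,0]},
  {"travel":[-0.005,0.001,0.095],"turn":[0,0,0]},
  {"travel":[-0.005,0.001,0.105],"turn":[0,0,0]},
  {"travel":[-0.005,0.001,0.105],"turn":[0,0,0]},
  {"travel":[-0.005,0.001,0.105],"turn":[0,0,0]},
])

```text
t: 24.23
tool_pos: [0.4938, 0.0525, -0.0238]
orientation: [[-0.159, 0.987, -0.0], [0.987, 0.159, 0.0], [0.0, -0.0, -1.0]]
ft_force: [-0.6, 0.2, 0.1]
finger_gap: 0.0386
finger_force: 0.0
```

jog_arm([
  {"travel":[0,0,0.006],"turn":[0,0,0]},
  {"travel":[0,0,0.012],"turn":[0,0,0]},
  {"travel":[0,0,0.012],"turn":[0,0,0]},
  {"travel":[0,0,0.012],"turn":[0,0,0]},
])

```text
t: 24.57
tool_pos: [0.4944, 0.0518, -0.0359]
orientation: [[-0.157, 0.988, 0.001], [0.988, 0.157, 0.0], [-0.0, 0.001, -1.0]]
ft_force: [-0.5, -0.0, 0.0]
finger_gap: 0.0386
finger_force: 0.0
```

jog_arm([
  {"travel":[0,0,0],"turn":[0,0,0]},
  {"travel":[0,0,0],"turn":[0,0,0]},
  {"travel":[0,0,0],"turn":[0,0,0]},
  {"travel":[0,0,0],"turn":[0,0,0]},
  {"travel":[0,0,0],"turn":[0,0,0]},
], fingers=1, grip_force=50)

```text
t: 24.98
tool_pos: [0.4946, 0.0516, -0.0355]
orientation: [[-0.157, 0.988, 0.001], [0.988, 0.157, -0.0], [-0.0, 0.001, -1.0]]
ft_force: [-2.0, 0.3, 4.8]
finger_gap: 0.0208
finger_force: 48.6
```

The 20.8 mm gap suggests the pads caught the edge of the bowl. I'll re-grip 15 mm further along the handle.

jog_arm([
  {"travel":[0,0,0],"turn":[0,0,0]},
  {"travel":[0,0,0],"turn":[0,0,0]},
  {"travel":[0.008,0,0],"turn":[0,0,0]},
  {"travel":[0.015,0,0],"turn":[0,0,0]},
  {"travel":[0.015,0,0],"turn":[0,0,0]},
  {"travel":[0.015,0,0],"turn":[0,0,0]},
], fingers=0.1)

```text
t: 25.48
tool_pos: [0.4914, 0.0672, -0.0364]
orientation: [[-0.159, 0.987, -0.0], [0.987, 0.159, -0.0], [0.0, -0.0, -1.0]]
ft_force: [-0.1, 0.3, 0.2]
finger_gap: 0.0386
finger_force: 0.0
```

jog_arm([
  {"travel":[0,0,0],"turn":[0,0,0]},
  {"travel":[0,0,0],"turn":[0,0,0]},
  {"travel":[0,0,0],"turn":[0,0,0]},
  {"travel":[0,0,0],"turn":[0,0,0]},
  {"travel":[0,0,0],"turn":[0,0,0]},
], fingers=1, grip_force=50)

```text
t: 25.9
tool_pos: [0.4918, 0.0666, -0.036]
orientation: [[-0.157, 0.988, 0.0], [0.988, 0.157, 0.0], [0.0, 0.0, -1.0]]
ft_force: [-1.9, 0.6, 4.8]
finger_gap: 0.018
finger_force: 48.7
```

jog_arm([
  {"travel":[0,0,-0.015],"turn":[0,0,0]},
  {"travel":[0,0,-0.035],"turn":[0,0,0]},
  {"travel":[0,0,-0.06],"turn":[0,0,0]},
  {"travel":[0,0,-0.09],"turn":[0,0,0]},
  {"travel":[0,0,-0.1],"turn":[0,0,0]},
  {"travel":[0,0,-0.1],"turn":[0,0,0]},
  {"travel":[0,0,-0.1],"turn":[0,0,0]},
])

```text
t: 26.48
tool_pos: [0.4922, 0.0664, 0.0635]
orientation: [[-0.157, 0.988, 0.001], [0.988, 0.157, -0.0], [-0.0, 0.001, -1.0]]
ft_force: [-0.7, 0.1, -1.3]
finger_gap: 0.0182
finger_force: 48.6
```

Run:
```python
from h import *
s=sensors.get_state(); p=s["tool_pos"]; print(p,s["finger_gap"],s["finger_force"],s["ft_force"])
b=snap("side","pics/s9.png"); dz=.1
for P in [(.502,-.006,.006),(.4798,.131,.004)]:
    print("end on table/lifted",proj("side",[P]),proj("side",[(P[0],P[1],P[2]+dz)]))
x0,y0=262,185
for r in range(y0,265): print(r,"".join("@" if v>170 else("o" if v>120 else("#" if v<40 else ".")) for v in b[r,x0:x0+55].max(1)))
```

```text
[0.49215553 0.06641546 0.06353343] 0.018240410056194305 48.60260494519025 [-0.7297721   0.06676617 -1.3035174 ]
end on table/lifted [[288.29927152 222.58694311]] [[288.651314   196.33256104]]
end on table/lifted [[279.40766162 256.18251254]] [[279.33110251 229.60134218]]
185 ......###############################..................
186 .#.....##############################........#.........
187 ##.......################.###########.........#........
188 ##.oo.....###########################..................
189 ##....##..#########################....................
190 ########...#######################........##...........
191 #########..######################........#####.........
192 #########....###################........######.........
193 .#########...##################.........#####..........
194 ..####.###...#################.......#.######.........@
195 .##########..######...########......########......o@@@@
196 ...#####.....#####......######.....########......@@@@oo
197 ...######.#.######....o@.#####....########......o@@@@@@
198 ....#####.########...o@@.######...#######...
[... 3271 characters left out ...]
.........#..........o@@@@@@@#...........
254 ........................#.#..........#.oo@o............
255 .........................................#.............
256 .......................................................
257 .......................................................
258 .......................................................
259 .......................................................
260 .......................................................
261 .......................................................
262 .......................................................
263 .......................................................
264 .......................................................
```

The spoon is lifted level and in line, with its ends at (285,197) and (279,230). Next, over to the tray.

Run:
```python
from h import *
legs([((.418,-.129,.07),-26),((.3445,-.3246,.07),-60),((.3445,-.3246,-.03),-60)])
```

```text
to (0.418, -0.129, 0.07) -26 travel [-0.1815, -0.1028, -0.0074] turn 0.6116 rows>= 5.0
to (0.3445, -0.3246, 0.07) -60 travel [-0.208, 0.0197, 0.0] turn 0.5934 rows>= 5.0
to (0.3445, -0.3246, -0.03) -60 travel [0.0, 0.0, 0.1] turn -0.0 rows>= 2.4
```

jog_arm([
  {"travel":[-0.03,-0.017,-0.007],"turn":[0,0,0.1]},
  {"travel":[-0.06,-0.034,-0.007],"turn":[0,0,0.2]},
  {"travel":[-0.09,-0.051,-0.007],"turn":[0,0,0.3]},
  {"travel":[-0.12,-0.068,-0.007],"turn":[0,0,0.4]},
  {"travel":[-0.15,-0.085,-0.007],"turn":[0,0,0.51]},
  {"travel":[-0.1815,-0.103,-0.007],"turn":[0,0,0.612]},
])

```text
t: 27.03
tool_pos: [0.4162, -0.1293, 0.0687]
orientation: [[0.443, 0.897, -0.003], [0.897, -0.443, 0.002], [0.0, -0.004, -1.0]]
ft_force: [0.9, -0.4, 0.2]
finger_gap: 0.0183
finger_force: 48.6
```

jog_arm([
  {"travel":[-0.035,0.003,0],"turn":[0,0,0.1]},
  {"travel":[-0.07,0.006,0],"turn":[0,0,0.2]},
  {"travel":[-0.105,0.01,0],"turn":[0,0,0.3]},
  {"travel":[-0.14,0.013,0],"turn":[0,0,0.4]},
  {"travel":[-0.175,0.016,0],"turn":[0,0,0.5]},
  {"travel":[-0.2,0.019,0],"turn":[0,0,0.58]},
  {"travel":[-0.208,0.02,0],"turn":[0,0,0.593]},
  {"travel":[-0.208,0.02,0],"turn":[0,0,0.593]},
])

```text
t: 27.7
tool_pos: [0.344, -0.3254, 0.069]
orientation: [[0.867, 0.498, -0.002], [0.498, -0.867, 0.002], [-0.0, -0.002, -1.0]]
ft_force: [-0.2, 0.5, -0.9]
finger_gap: 0.0181
finger_force: 48.6
```

jog_arm([
  {"travel":[0,0,0],"turn":[0,0,0]},
  {"travel":[0,0,0],"turn":[0,0,0]},
  {"travel":[0,0,0],"turn":[0,0,0]},
])

```text
t: 27.95
tool_pos: [0.3454, -0.3227, 0.0702]
orientation: [[0.865, 0.502, -0.001], [0.502, -0.865, 0.002], [0.0, -0.002, -1.0]]
ft_force: [0.0, -0.4, -0.6]
finger_gap: 0.018
finger_force: 48.6
```

Run:
```python
from h import *
s=sensors.get_state(); print(s["finger_gap"]);legs([((.3445,-.3246,-.03),-60)])
```

```text
0.017951238807201158
to (0.3445, -0.3246, -0.03) -60 travel [-0.0017, 0.0012, 0.1002] turn 0.0028 rows>= 2.4
```

jog_arm([
  {"travel":[-0.001,0.001,0.025],"turn":[0,0,0]},
  {"travel":[-0.001,0.001,0.05],"turn":[0,0,0]},
  {"travel":[-0.001,0.001,0.07],"turn":[0,0,0]},
  {"travel":[-0.001,0.001,0.085],"turn":[0,0,0]},
  {"travel":[-0.001,0.001,0.092],"turn":[0,0,0]},
  {"travel":[-0.001,0.001,0.092],"turn":[0,0,0]},
  {"travel":[-0.001,0.001,0.092],"turn":[0,0,0]},
])

```text
t: 28.53
tool_pos: [0.3452, -0.3253, -0.021]
orientation: [[0.865, 0.501, -0.0], [0.501, -0.865, 0.0], [0.0, -0.0, -1.0]]
ft_force: [1.3, -0.1, 0.3]
finger_gap: 0.0184
finger_force: 48.6
```

jog_arm([
  {"travel":[0,0,0.004],"turn":[0,0,0]},
  {"travel":[0,0,0.008],"turn":[0,0,0]},
  {"travel":[0,0,0.008],"turn":[0,0,0]},
  {"travel":[0,0,0.008],"turn":[0,0,0]},
])

```text
t: 28.87
tool_pos: [0.345, -0.3261, -0.0291]
orientation: [[0.866, 0.5, 0.0], [0.5, -0.866, -0.0], [0.0, 0.0, -1.0]]
ft_force: [0.6, -0.8, 0.0]
finger_gap: 0.0182
finger_force: 48.6
```

jog_arm([
  {"travel":[0,0,0.001],"turn":[0,0,0]},
  {"travel":[0,0,0.002],"turn":[0,0,0]},
  {"travel":[0,0,0.002],"turn":[0,0,0]},
])

```text
t: 29.12
tool_pos: [0.3449, -0.326, -0.0313]
orientation: [[0.866, 0.5, -0.0], [0.5, -0.866, 0.0], [0.0, -0.0, -1.0]]
ft_force: [-0.1, 0.7, 0.2]
finger_gap: 0.0186
finger_force: 48.6
```

jog_arm([
  {"travel":[0,0,0],"turn":[0,0,0]},
  {"travel":[0,0,0],"turn":[0,0,0]},
  {"travel":[0,0,0],"turn":[0,0,0]},
  {"travel":[0,0,0],"turn":[0,0,0]},
], fingers=0.05)

```text
t: 29.45
tool_pos: [0.345, -0.326, -0.0312]
orientation: [[0.866, 0.5, 0.0], [0.5, -0.866, -0.0], [0.0, 0.0, -1.0]]
ft_force: [0.2, 0.0, -1.1]
finger_gap: 0.0407
finger_force: 0.0
```

jog_arm([
  {"travel":[0,0,-0.015],"turn":[0,0,0]},
  {"travel":[0,0,-0.04],"turn":[0,0,0]},
  {"travel":[0,0,-0.08],"turn":[0,0,0]},
  {"travel":[0,0,-0.12],"turn":[0,0,0]},
  {"travel":[0,0,-0.16],"turn":[0,0,0]},
  {"travel":[0,0,-0.18],"turn":[0,0,0]},
  {"travel":[0,0,-0.18],"turn":[0,0,0]},
])

```text
t: 30.03
tool_pos: [0.3475, -0.3291, 0.1543]
orientation: [[0.866, 0.5, 0.006], [0.5, -0.866, -0.008], [0.002, 0.01, -1.0]]
ft_force: [0.8, -1.3, 0.8]
finger_gap: 0.0406
finger_force: 0.0
```

jog_arm([
  {"travel":[0.2,-0.2,0],"turn":[0,0,0]},
  {"travel":[0.2,-0.2,0],"turn":[0,0,0]},
  {"travel":[0.2,-0.2,0],"turn":[0,0,0]},
  {"travel":[0.2,-0.2,0],"turn":[0,0,0]},
  {"travel":[0.2,-0.2,0],"turn":[0,0,0]},
  {"travel":[0.2,-0.2,0],"turn":[0,0,0]},
  {"travel":[0.2,-0.2,0],"turn":[0,0,0]},
  {"travel":[0.2,-0.2,0],"turn":[0,0,0]},
])

```text
t: 30.7
tool_pos: [0.4181, -0.0475, 0.1479]
orientation: [[0.862, 0.507, -0.001], [0.507, -0.862, 0.003], [0.001, -0.003, -1.0]]
ft_force: [-0.4, -0.2, -0.4]
finger_gap: 0.0405
finger_force: 0.0
```

jog_arm([
  {"travel":[0,0,0],"turn":[0,0,0]},
  {"travel":[0,0,0],"turn":[0,0,0]},
  {"travel":[0,0,0],"turn":[0,0,0]},
  {"travel":[0,0,0],"turn":[0,0,0]},
])

```text
t: 31.03
tool_pos: [0.4178, -0.054, 0.1485]
orientation: [[0.867, 0.498, -0.0], [0.498, -0.867, -0.0], [-0.0, -0.0, -1.0]]
ft_force: [-0.2, 0.1, -0.1]
finger_gap: 0.0407
finger_force: 0.0
```

Run:
```python
from h import *
s=sensors.get_state(); print(s["t"],s["tool_pos"],s["finger_gap"])
b=snap("top","pics/t10.png"); a=cv2.imread("pics/top0.png")[:,:,::-1]
d=np.abs(b.astype(int)-a.astype(int)).max(2)
for r in range(225,325): print(r,"".join("#" if v>25 else "." for v in d[r,355:455]))
c=snap("side","pics/s10.png"); e=np.abs(c.astype(int)-cv2.imread("pics/side0.png")[:,:,::-1].astype(int)).max(2)
for n,P in dict(shot_a=(.55,.199,.03),shot_b=(.645,-.08,.03),sugar=(.434,.05,.009),timer=(.445,-.13,.02),tape=(.55,-.2,.04)).items():
    u,v=proj("side",[P])[0].astype(int); U,V=proj("top",[P])[0].astype(int); print(n,(u,v),(e[v-8:v+9,u-8:u+9]>40).sum(),(U,V),(d[V-8:V+9,U-8:U+9]>40).sum())
```

```text
31.0333 [ 0.41780439 -0.05396273  0.14853121] 0.04073278766001366
225 ######..............................................................................................
226 ######..............................................................................................
227 #####...............................................................................................
228 #####...............................................................................................
229 #####...............................................................................................
230 ####................................................................................................
231 ###.................................................................................................
232 ##..................................................................................................
233 ##..................................................................................................
234 #....................................................................................
[... 9133 characters left out ...]
.................
322 ....................................................................................................
323 ....................................................................................................
324 ....................................................................................................
shot_a (np.int64(245), np.int64(260)) 2 (np.int64(207), np.int64(202)) 0
shot_b (np.int64(253), np.int64(191)) 0 (np.int64(306), np.int64(166)) 156
sugar (np.int64(304), np.int64(239)) 0 (np.int64(262), np.int64(243)) 18
timer (np.int64(318), np.int64(198)) 0 (np.int64(326), np.int64(237)) 266
tape (np.int64(294), np.int64(173)) 0 (np.int64(351), np.int64(197)) 287
```

The spoon lies along the tray from (385,253) to (416,295), and the items to be left show no change in the side view. Handing in.

```bash
python3 -c "
from bench import ticket; print(ticket.finish_job())"
```

```text
the job is handed in; nothing more can be done
None
```

The biscuit end, milk pot and paper ball are in the waste bin, the teaspoon lies flat along the tray, and the things to be left haven't moved; I handed it in at about 31 s of the 72 s allowed.

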